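Load a mounted specimen under the microscope with sprung tongs

ROBOT

A 6-joint arm with a two-finger parallel gripper is mounted at the origin on the work surface. World frame = base frame: x ahead of the robot, y to its left, z up, the work surface at z = 0. Lengths are in m, angles in rad, forces in N, time in s.
With the tool pointing down it reaches from about 0.4 to 0.825 m from the base axis. Payload 7 kg.
Tool frame: the origin (TCP) lies on the mounting face of the last link; the fingertips stand 178 mm ahead of it and the grasp point (between the pads) lies 159 mm ahead of it; z points along the fingers, y is the direction in which the jaws open and shut (so a half turn about z gives the same grasp; the last joint's range is limited). The gripper opens to 88 mm and grips with 3 to 60 N. Pads are 19 mm wide; open, the fingers measure 130 mm over their backs; the gripper's body (78 mm by 193 mm) begins 47 mm behind the grasp point.
Start: joints at [1.521, 0.359, 0.012, 0, -1.224, -0.288], TCP at [0.224, 0.637, 0.405] pointing down, gripper open.
Joint ranges: [-3.07, 3.07], [-1.43, 2.12], [-1.02, 1.25], [-3.03, 1.67], [-3.05, -0], [-3.03, 3.03]. Speed limits (rad/s): [2.39, 2.39, 3.01, 3.14, 3.14, 3.14].

INTERFACE

Orientations are given as [roll, pitch, yaw] about the fixed x, y, z axes, in that order (R = Rz(yaw) Ry(pitch) Rx(roll)).
In Python, from station import * gives the robot as it stands.
- The arm moves only by the tool arm_command, never from a script. Its argument "targets" is a list of rows, each a list of 3 entries, a list of its own where there are three numbers: the turn, a rotation vector about the world's x, y, z in rad, then the shift along the world's x, y, z in mm, then the closure, from 0 (fully open) to 1 (shut). In form: [[[wx, wy, wz], [tx, ty, tz], fingers], ...]. A call has 1 to 8 rows; each row shifts and turns the commanded pose from where the row before left it; what a row does not reach is not made up. A row lasts 1/10 s, in which the tool goes at most 50 mm and 8.59 degrees, less where a joint would pass 70% of its speed; a pose out of reach is approached as far as the arm can. A call with a gripper value outside its range is refused whole. The fingers move at their own pace and stop on an object; "squeeze" is the grip in N (left out, the last holds). Time passes only in rows, so rows that do not move let the fingers close. It gives the time, the measured TCP pose, the force and the opening at its end, in the units of the state.
- get_state(): the state, without advancing time (a new reading comes with each control period).
- grab_frame(name): name is "scene" or "top" or "wrist"; returns (picture, depth): 384x512x3 uint8, red, green, blue; 384x512 float32, m along the optical axis (not along the pixel's ray), 0 where there is no reading.
- camera_params(name): a dict with "mtx" (3x3 intrinsics, pixels), "k1" (the pictures are not rectified: a ray, as slopes to the right and down, at radius r is drawn at 1 + k1 r^2 times it, then the intrinsics apply), "eye" and "orientation" of the camera in the world. Camera axes: x right, y down, z forward; pixel columns grow to the right and rows downward; lengths in m; the calibration is good to about 2 mm. A picture is of the moment at which its call begins: read the wrist's pose just before it. camera_params takes no time and is no camera call; for the wrist camera it gives the pose at the moment of the call.
- job_done(): hands the job in, once; it reports no verdict.
The state is a dict: "t": time; "q": joint angles; "qd": joint speeds; "joint_efforts": joint torques, N m; "eef_pos": TCP position; "ee_rot": TCP orientation; "force": force on the tool from outside, world axes, zero at the start; "moment": the same for the moment, N m; "width": finger opening in m.
Only numpy, scipy, OpenCV 4.12 (cv2) and the standard library are available. Lean on these libraries where they do the work, as an engineer would, in place of code of your own. Each camera call takes 0.05 s, during which the arm holds its last target.

TASK

With the sprung tongs from the leaning stand, pick up the mounted specimen that has the copper strip and lay it, strip up, on the microscope stage, centred under the upright objective and lying along and between the two pale guide lines. Let go of it there and put the tongs back in their stand, leaning as they were. The robot's own fingers must never touch the specimens; do not disturb the other specimen, bottle, dish or brush, and do not knock the microscope.

Things in the scene. Friction and masses are not known exactly. Their poses are not given: they have to be found in the camera images.
- tongs_grip (a point): Centre of the blue finger pads of the loose sprung tongs (70 g, 134 mm long). z runs along the tongs to the closed bow, y across the two legs (squeezing direction). Pads: 32 mm long along z, 16 mm deep, 48 mm over their outsides when free. The bow ends 42 mm above this point (gripper room), jaw tips lie 92 mm below. At the start they lean in the stand 35 deg from vertical, jaws lowest.
- tongs_jaws (a point): Middle between the tongs' rubber jaws, 86 mm along -z from tongs_grip, same axes. Jaws: 12 x 12 mm squares (x, z), 5 mm thick, 45 mm apart inside when free. They close 3.3 mm for each 1 mm of squeeze over the pads, so 18 mm apart at about 40 mm over the pads. Held at 44 to 47 mm over the pads the tongs stay safely in hand by their own spring with the jaws still 32 to 42 mm apart.
- leg_a (a joint): Closing angle of one tongs leg about its sprung pivot near the bow, 38 mm above tongs_grip (rad): 0 free and open, about 0.11 on a specimen, 0.15 fully squeezed (jaws 6 mm apart). The spring pushes each pad out with about 5 N from the first millimetre, rising to 10 to 15 N at 0.11; a squeeze of 40 N clamps a specimen with about 8 N.
- leg_b (a joint): The same for the other tongs leg.
- stand_rest (a point): Where tongs_grip lies when the tongs are stored in the fixed stand; axes of the stand, z up. Stored tongs lie in its x-z plane, leaning 35 deg, bow towards -x. Jaws stand on the wooden base (150 x 100 mm, top 14 mm over the bench) in a pocket 68 mm wide with 14 mm walls to +x and the sides; a 12 to 20 mm wide spine carries the bow from beneath. Fingers have free room on both sides of the legs.
- copper_mid (a point): Centre of the specimen to be loaded: a dark resin bar 70 (x) x 18 (y) x 22 (z) mm, about 55 g, with a copper strip along its top and ends; z up, x along its length. It lies on the tray.
- steel_mid (a point): Centre of the other specimen: the same bar with a grey steel strip, on the same tray about 80 mm beside it. It stays where it is.
- stage_mark (a point): Centre of the top of the fixed microscope's stage (dark plate 130 x 130 mm, 90 mm over the bench), on the optical axis; z up, x along the two pale guide lines, which run 24 mm to either side; +y to the limb. The specimen's centre belongs over this point, its length along x, either way round. The side towards -x is open: tongs leaning about 35 deg, bow to -x, pass under the head.
- microscope: Fixed grey microscope; origin on the bench under the optical axis, axes as stage_mark. Over the stage centre hangs the upright objective (24 mm thick), tip 75 mm above the stage; two more lean out 60 mm to +y and -y. From 130 mm above the stage the nosepiece and head reach 29 mm to -x and +x. The base is 36 mm high and 160 mm long in x; the limb stands 115 mm to +y.
- tray: Fixed white tray, 130 x 160 mm, top 10 mm above the bench, rims on its two y sides 14 mm above the bench; origin on the bench under its centre. The specimens lie about 40 mm to either side of its centre along y, lengths roughly along its x.
- bottle: Bystander: brown bottle, 56 mm thick, 100 mm high; origin under its centre.
- dish: Bystander: closed glass dish, 86 mm across, 21 mm high; origin under its centre.
- brush: Bystander: brush, 150 mm long, lying on the bench; origin under its middle, x along it.
Mind the look-alikes: they are no part of the job. Leave any green look-alike of the part that bears tongs_grip alone. Leave any purple look-alike of the part that bears copper_mid alone.

How it is judged:
On the way, in this order (a step that is already met when the one before it is completed fails the run):
1. the copper specimen is lifted clear of the tray in the squeezed jaws of the tongs (height (world z) of copper_mid above 0.045 m and contact force between tongs and copper above 0.5 N and contact force between the fingers and tongs above 1 N), for 0.2 s.
2. the copper specimen lies on the stage in its place and the tongs have let go of it (x of copper_mid in the frame of stage_mark between -0.014 and 0.014 m and y of copper_mid in the frame of stage_mark between -0.011 and 0.011 m and z of copper_mid in the frame of stage_mark between 0.007 and 0.015 m and angle between the x axis of copper_mid and the x axis of stage_mark, either way round below 0.22 rad and angle between copper_mid's own z axis and vertical below 0.1 rad and contact force between tongs and copper below 0.05 N and contact force between the fingers and tongs above 1 N), for 0.2 s.
At the end, for the whole second after the job is handed in: Copper specimen flat (6 deg), strip up, centred on the stage (14 mm along, 11 mm across the guide lines, 12 deg) and at rest; tongs at rest in the stand (grip within 15 mm of its stored place, leaning 30 to 40 deg, square within 11 deg); steel specimen flat and within 15 mm of its start (x of copper_mid in the frame of stage_mark between -0.014 and 0.014 m and y of copper_mid in the frame of stage_mark between -0.011 and 0.011 m and z of copper_mid in the frame of stage_mark between 0.007 and 0.015 m and angle between the x axis of copper_mid and the x axis of stage_mark, either way round below 0.22 rad and angle between each of copper_mid, steel_mid's own z axis and vertical below 0.1 rad and linear speed of each of copper, tongs below 0.01 m/s and distance between tongs_grip and stand_rest below 0.015 m and angle between the y axis of tongs_grip and the y axis of stand_rest, either way round below 0.2 rad and angle between tongs_grip's own z axis and vertical between 0.52 and 0.7 rad and distance of steel_mid from where it was at the start of the episode below 0.015 m); the robot touches nothing.
It fails at once if the robot's fingers touch a specimen (contact force between the fingers and copper above 0.5 N or contact force between the fingers and steel above 0.5 N).
It fails at once if the microscope is knocked by the robot (over 10 N) or by the tongs (over 20 N) (contact force between any of the arm, the fingers and microscope above 10 N or contact force between tongs and microscope above 20 N).
It fails at once if a bystander is disturbed (bottle, dish or brush by 30 mm, steel specimen by 20 mm, or the bottle tips) (distance of any of bottle, dish, brush from where it was at the start of the episode above 0.03 m or distance of steel_mid from where it was at the start of the episode above 0.02 m or angle between bottle's own z axis and vertical above 0.3 rad).
It also fails if it takes over 54 s, if anything falls off the work surface, if the arm or the gripper's body presses on something with over 40 N, if the wrist force passes 120 N, or if a joint passes its speed limit or range.

## Working session

There is one attempt and no reset: what is moved stays moved. The work goes in short steps, Python scripts to look and compute and a tool call to move; the robot and the scene stay as the last step left them, time stands still between calls to the robot, and variables do not carry over. Pictures are saved under pics/ and viewed, and the job is handed in when it is done.

Besides the shell and the picture viewer there is one more tool, called after "Emit:" in YAML: its name, and indented under it one key for each argument. arm_command: Moves the arm, as the interface text tells. Its arguments: {"type":"object","properties":{"targets":{"type":"array"},"squeeze":{"type":"number"}},"required":["targets"]}

```bash
ls; mkdir -p pics; cat > h.py <<'E'
import numpy as np, cv2
from scipy.spatial.transform import Rotation as R
from station import *
def cam(name):
    c=camera_params(name); return c
def Rcam(c):
    o=np.array(c["orientation"],float)
    if o.shape==(3,3): return o
    return R.from_euler('xyz',o).as_matrix()
def cloud(name):
    c=camera_params(name); p,d=grab_frame(name)
    K=np.array(c["mtx"]); h,w=d.shape
    u,v=np.meshgrid(np.arange(w),np.arange(h))
    xd=(u-K[0,2])/K[0,0]; yd=(v-K[1,2])/K[1,1]
    x,y=xd.copy(),yd.copy()
    for _ in range(20):
        s=1+c["k1"]*(x*x+y*y); x=xd/s;y=yd/s
    P=np.stack([x*d,y*d,d],-1)@Rcam(c).T+np.array(c["eye"])
    P[d==0]=np.nan
    return p,d,P,c
E
python3 - <<'E'
from h import *
print(get_state())
for n in ["scene","top","wrist"]:
    p,d,P,c=cloud(n); print(n,c)
    np.savez(f"{n}0.npz",p=p,P=P,d=d)
    cv2.imwrite(f"pics/{n}0.png",cv2.resize(p[...,::-1],None,fx=1.56,fy=1.56))
E
```

```text
pics
{'t': 0.0, 'q': array([ 1.52109605e+00,  3.59431490e-01,  1.10158414e-02, -3.43213084e-04,
       -1.22412330e+00, -2.88110575e-01]), 'qd': array([ 8.73069135e-05,  6.39881806e-04,  1.73736599e-03, -1.08881334e-04,
       -3.41560471e-04, -1.97791082e-03]), 'joint_efforts': array([-4.89119520e-04, -5.82713056e+01,  2.93052810e+01,  6.99779972e+00,
        6.86680040e-03, -1.43165621e-04]), 'eef_pos': array([0.22364063, 0.63665738, 0.40367611]), 'ee_rot': array([ 3.13983018e+00, -1.85861590e-04, -3.37927587e-01]), 'force': array([ 0.45695104, -0.55013161,  0.32555626]), 'moment': array([-0.03846197, -0.02087528, -0.01362517]), 'width': 0.08784935602117934}
scene {'mtx': array([[358.39560656,   0.        , 256.89695823],
       [  0.        , 358.39560656, 195.32094737],
       [  0.        ,   0.        ,   1.        ]]), 'k1': -0.11502254374424617, 'eye': array([1.07420931, 0.29942519, 0.60458333]), 'orientation': array([-2.23173518, -0.02079336,  2.23400311])}
top {'mtx': array([[458.77656797,   0.        , 256.85899668],
       [  0.        , 458.77656797, 196.00537897],
       [  0.        ,   0.        ,   1.        ]]), 'k1': 0.03472258749562386, 'eye': array([ 0.39693643, -0.05798163,  1.2074667 ]), 'orientation': array([-2.99211614,  0.00634486, -1.58825687])}
wrist {'mtx': array([[316.58259044,   0.        , 251.90298015],
       [  0.        , 316.58259044, 188.49535604],
       [  0.        ,   0.        ,   1.        ]]), 'k1': 0.0070988168223633215, 'eye': array([0.29996136, 0.61090388, 0.38397841]), 'orientation': array([ 2.84329426e+00, -1.08287868e-03, -1.90911632e+00])}
```

View pics/scene0.png

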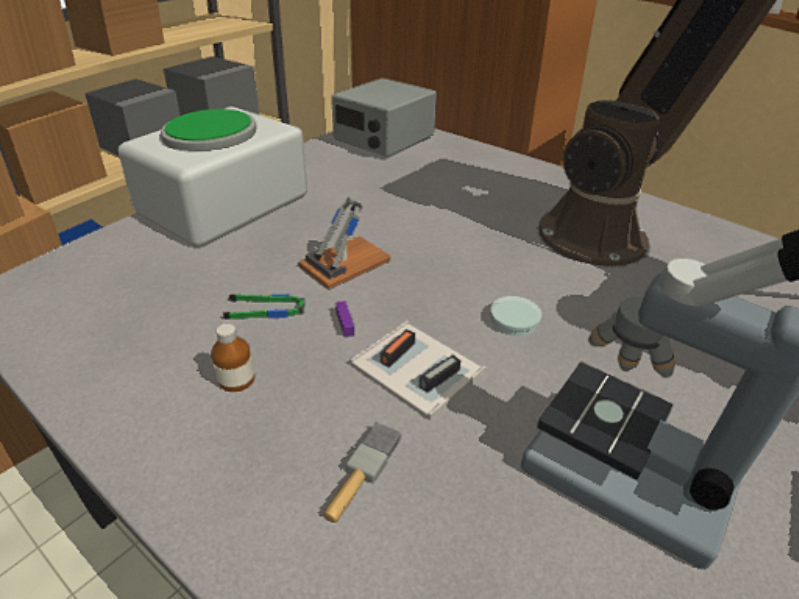

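View pics/top0.png

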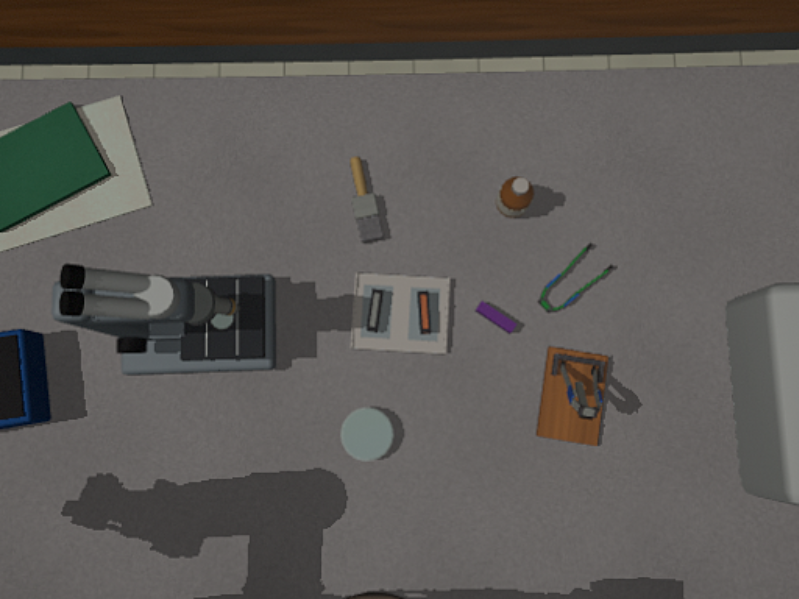

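View pics/wrist0.png

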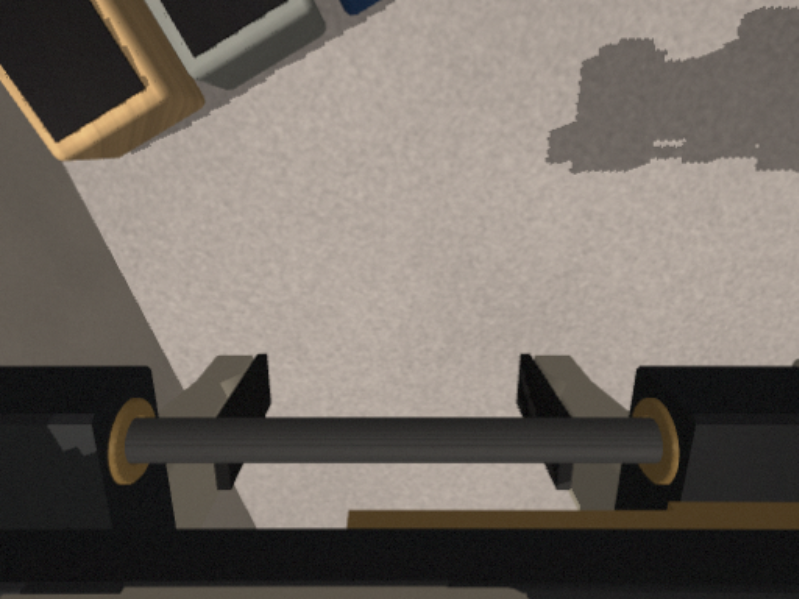

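Top view (×1.56 pixels): the specimens are copper at (424,312), steel at (375,310) and a purple look-alike at (497,317). The tongs are grey ones in the wooden stand at (580,385) and a green look-alike at (575,280). The copper-stripped bar on the tray and the grey tongs in the stand fit the description. I'll confirm this in crops.

```bash
python3 - <<'E'
from h import *
a=np.load("top0.npz")["p"];b=np.load("scene0.npz")["p"]
c1=cv2.resize(a[170:290,220:410,::-1],(760,480),interpolation=cv2.INTER_CUBIC)
cv2.imwrite("pics/c_top.png",c1)
c2=cv2.resize(b[115:275,180:320,::-1],(525,600),interpolation=cv2.INTER_CUBIC)
cv2.imwrite("pics/c_scene.png",c2)
E
```

```text
(no output)
```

View pics/c_top.png

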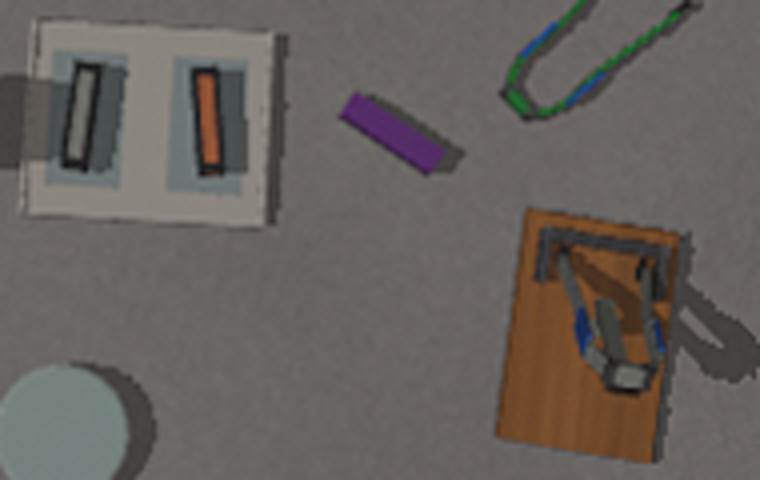

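View pics/c_scene.png

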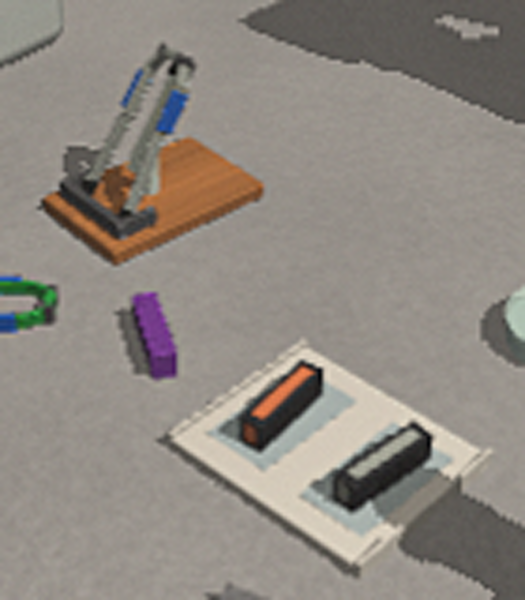

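Both confirmed: the orange-copper bar lies on the tray at crop (207,120), and the grey tongs with blue pads lean in the stand at (610,320). Now measuring.

```bash
python3 - <<'E'
from h import *
for n in ["top","scene"]:
    z=np.load(n+"0.npz");p=z["p"];P=z["P"]
    hsv=cv2.cvtColor(p,cv2.COLOR_RGB2HSV)
    H,S,V=[hsv[...,i].astype(int) for i in range(3)]
    ok=np.isfinite(P[...,2])
    # blue
    def cl(m,name,mina=6):
        k,l,st,ce=cv2.connectedComponentsWithStats((m&ok).astype(np.uint8))
        for i in range(1,k):
            if st[i,4]>=mina:
                Q=P[l==i]; q=np.median(Q,0)
                e=np.linalg.svd(Q-Q.mean(0),full_matrices=False)[2][0]
                print(n,name,ce[i].round(1),st[i,4],"med",q.round(4),"mn",np.percentile(Q,5,0).round(3),"mx",np.percentile(Q,95,0).round(3),"dir",e.round(3))
    cl((H>105)&(H<128)&(S>120)&(V>50),"blue")
    cl((H>3)&(H<14)&(S>130)&(V>90),"orange")
    cl((H>128)&(H<155)&(S>100),"purple")
    cl((H>10)&(H<22)&(S>90)&(V>60)&(P[...,2]<0.03)&(P[...,2]>0.006),"wood",40)
    cl((S<40)&(P[...,2]>0.085)&(P[...,2]<0.1)&(V>90),"stageline",5)
    cl((P[...,2]>0.085)&(P[...,2]<0.095),"stage",50)
    cl((P[...,2]>0.025)&(P[...,2]<0.04)&(P[...,0]>.4),"h25-40",30)
E
```

```text
top blue [354.2 179.2] 13 med [ 0.6173 -0.3128  0.0158] mn [ 0.607 -0.319  0.014] mx [ 0.624 -0.301  0.019] dir [-0.669  0.738 -0.095]
top blue [366.2 191.7] 15 med [ 0.5819 -0.3399  0.014 ] mn [ 0.574 -0.351  0.001] mx [ 0.591 -0.33   0.018] dir [-0.568  0.758  0.32 ]
top blue [ 12.2 243.9] 315 med [0.4577 0.5467 0.0688] mn [0.395 0.533 0.065] mx [0.538 0.574 0.073] dir [-0.997 -0.079 -0.009]
top blue [365.2 252. ] 26 med [ 0.4239 -0.3116  0.0933] mn [ 0.414 -0.313  0.081] mx [ 0.434 -0.31   0.109] dir [-0.49   0.068  0.869]
top blue [384.1 253.6] 8 med [ 0.4197 -0.3553  0.0974] mn [ 0.412 -0.357  0.087] mx [ 0.426 -0.353  0.111] dir [-0.496  0.135  0.858]
top orange [325.7 125.2] 48 med [ 0.7473 -0.2329  0.0718] mn [ 0.737 -0.241  0.065] mx [ 0.76  -0.224  0.079] dir [-0.846 -0.531 -0.046]
top orange [271.7 199.5] 83 med [ 0.565  -0.0923  0.0319] mn [ 0.54  -0.097  0.028] mx [ 0.589 -0.087  0.036] dir [-0.999 -0.044 -0.005]
top orange [361.8 260.4] 887 med [ 0.3907 -0.3135  0.0135] mn [ 0.353 -0.37   0.009] mx [ 0.493 -0.284  0.017] dir [-0.995 -0.101  0.005]
top orange [373.  236.
[... 10284 characters left out ...]
836 -0.001]
scene h25-40 [207.4 167.3] 134 med [ 0.4727 -0.3403  0.0287] mn [ 0.453 -0.378  0.026] mx [ 0.486 -0.302  0.038] dir [ 0.15   0.989 -0.002]
scene h25-40 [254.  220.9] 193 med [ 0.5697 -0.0886  0.0321] mn [ 0.535 -0.099  0.026] mx [ 0.599 -0.081  0.034] dir [ 0.999  0.034 -0.018]
scene h25-40 [281.3 237.2] 218 med [ 0.5725 -0.006   0.032 ] mn [ 0.539 -0.017  0.027] mx [0.604 0.003 0.034] dir [ 0.987 -0.161 -0.008]
scene h25-40 [150.6 239.8] 120 med [ 0.7701 -0.2248  0.0322] mn [ 0.741 -0.25   0.025] mx [ 0.784 -0.219  0.039] dir [ 0.855 -0.519 -0.005]
scene h25-40 [406.7 317.5] 3844 med [0.607  0.3091 0.036 ] mn [0.566 0.18  0.029] mx [0.631 0.402 0.038] dir [ 0.09  -0.996 -0.001]
```

```bash
python3 - <<'E'
from h import *
z=np.load("top0.npz");P=z["P"];s=np.load("scene0.npz");Q=s["P"]
for nm,A in (("top",P),("scene",Q)):
    A=A.reshape(-1,3)
    m=(A[:,0]>.4)&(A[:,0]<.7)&(A[:,1]>.1)&(A[:,1]<.6)
    for lo in np.arange(.05,.5,.05):
        k=m&(A[:,2]>lo)&(A[:,2]<=lo+.05)
        if k.sum()>5: print(nm,round(lo,2),k.sum(),np.percentile(A[k],[2,98],axis=0).round(3).tolist())
    k=(A[:,0]>.2)&(A[:,0]<.45)&(A[:,1]>0.05)&(A[:,1]<.7)&(A[:,2]>.02)
    print(nm,"arm/other in corridor",k.sum(),np.percentile(A[k],[2,98],axis=0).round(3).tolist() if k.sum() else "")
    # stage
    k=m&(A[:,2]>.085)&(A[:,2]<.095)&(A[:,1]<.295)
    rect=cv2.minAreaRect(A[k][:,:2].astype(np.float32)*1000); print(nm,"stage",rect)
    # wood
    k=(A[:,0]>.3)&(A[:,0]<.52)&(A[:,1]<-.25)&(A[:,1]>-.42)&(A[:,2]>.007)&(A[:,2]<.12)
    rect=cv2.minAreaRect(A[k][:,:2].astype(np.float32)*1000); print(nm,"wood",rect, cv2.boxPoints(rect).round(0).tolist())
    for y0,nn in ((-.09,"cop"),(-.007,"steel")):
        k=(A[:,0]>.5)&(A[:,0]<.63)&(abs(A[:,1]-y0)<.02)&(A[:,2]>.027)&(A[:,2]<.037)
        print(nn,cv2.minAreaRect(A[k][:,:2].astype(np.float32)*1000),np.median(A[k],0).round(4))
E
```

```text
top 0.05 3657 [[0.407, 0.165, 0.057], [0.615, 0.576, 0.094]]
top 0.1 247 [[0.5, 0.342, 0.101], [0.538, 0.384, 0.145]]
top 0.15 133 [[0.521, 0.18, 0.152], [0.562, 0.38, 0.199]]
top 0.2 514 [[0.521, 0.185, 0.202], [0.576, 0.373, 0.25]]
top 0.25 763 [[0.521, 0.218, 0.251], [0.576, 0.377, 0.299]]
top 0.3 1465 [[0.522, 0.234, 0.302], [0.578, 0.386, 0.349]]
top 0.35 819 [[0.521, 0.305, 0.351], [0.579, 0.349, 0.382]]
top arm/other in corridor 671 [[0.393, 0.528, 0.023], [0.448, 0.575, 0.076]]
top stage ((552.813232421875, 229.42120361328125), (132.24693298339844, 130.4358367919922), 0.8988885879516602)
top wood ((416.1291198730469, -352.57110595703125), (136.86367797851562, 155.26071166992188), 79.04666900634766) [[327.0, -405.0], [479.0, -435.0], [505.0, -300.0], [353.0, -271.0]]
cop ((563.2645263671875, -90.69964599609375), (69.56014251708984, 17.93400764465332), 2.777273416519165) [ 0.563  -0.0904  0.0319]
steel ((567.5538940429688, -7.983783721923828), (18.12363624572754, 70.00505828857422), 81.30265045166016) [ 0.567  -0.0075  0.0319]
scene 0.05 4961 [[0.493, 0.169, 0.069], [0.618, 0.3
[... 318 characters left out ...]
]
scene 0.35 718 [[0.535, 0.306, 0.351], [0.582, 0.342, 0.38]]
scene arm/other in corridor 2 [[0.365, 0.051, 0.02], [0.37, 0.051, 0.021]]
scene stage ((553.0783081054688, 229.73837280273438), (131.89634704589844, 130.01095581054688), 0.32072964310646057)
scene wood ((422.9305725097656, -330.9212646484375), (101.41510009765625, 152.75022888183594), 79.81658935546875) [[339.0, -367.0], [489.0, -394.0], [507.0, -295.0], [357.0, -268.0]]
cop ((565.5732421875, -90.25483703613281), (71.2822036743164, 19.741554260253906), 2.3493072986602783) [ 0.569  -0.089   0.0323]
steel ((570.2904663085938, -8.138479232788086), (20.247522354125977, 71.93390655517578), 80.91651153564453) [ 0.5735 -0.0068  0.0322]
```

Emit:
arm_command:
  targets:
    - [[0,0,0],[0,-30,30],0]
    - [[0,0,0],[20,-45,10],0]
    - [[0,0,0],[25,-43,0],0]
    - [[0,0,0],[25,-43,0],0]
    - [[0,0,0],[25,-43,0],0]
    - [[0,0,0],[20,-45,0],0]
    - [[0,0,0],[10,-48,0],0]
    - [[0,0,0],[5,-49,0],0]

```text
t: 0.95
eef_pos: [0.354, 0.2891, 0.4443]
ee_rot: [3.141, 0.0, -0.338]
force: [1.1, 0.2, 0.0]
width: 0.0874
```

```bash
cat >> h.py <<'E'
def goto(pos,rpy,n=None,st=None):
    s=st or get_state(); p=np.array(s["eef_pos"]); r=R.from_euler('xyz',s["ee_rot"])
    d=(np.array(pos)-p)*1000; rv=(R.from_euler('xyz',rpy)*r.inv()).as_rotvec()
    print("d mm",d.round(1),np.linalg.norm(d).round(1),"rv",rv.round(4),"deg",np.degrees(np.linalg.norm(rv)).round(2))
    if n: print("per row",(d/n).round(1),(rv/n).round(4))
STAND=[0.332,-0.316,0.223]; RST=[np.pi,-.611,-.178]
E
python3 - <<'E'
from h import *
print((R.from_euler('xyz',RST)*R.from_euler('xyz',[np.pi,0,-.338]).inv()).as_rotvec())
goto([.332,-.316,.343],RST,12)
E
```

```text
[-0.15605718 -0.59139195  0.15498696]
d mm [ -22.  -605.1 -101.3] 613.9 rv [-0.1556 -0.5915  0.1554] deg 36.16
per row [ -1.8 -50.4  -8.4] [-0.013  -0.0493  0.013 ]
```

Emit:
arm_command:
  targets:
    - [[0,0,0],[10,-48,0],0]
    - [[0,0,0],[10,-48,0],0]
    - [[0,0,0],[10,-48,0],0]
    - [[0,0,0],[10,-48,0],0]
    - [[0,0,0],[5,-48,0],0]
    - [[0,0,0],[0,-48,0],0]
    - [[0,0,0],[-5,-48,0],0]
    - [[0,0,0],[-5,-48,0],0]

```text
t: 1.75
eef_pos: [0.3877, -0.0948, 0.4448]
ee_rot: [-3.141, -0.001, -0.337]
force: [2.1, 0.5, -0.2]
width: 0.0879
```

Now tilt and go on to above the stand.

Emit:
arm_command:
  targets:
    - [[-0.026,-0.0985,0.026],[-8,-36,0],0]
    - [[-0.026,-0.0985,0.026],[-8,-36,0],0]
    - [[-0.026,-0.0985,0.026],[-8,-36,-10],0]
    - [[-0.026,-0.0985,0.026],[-8,-36,-10],0]
    - [[-0.026,-0.0985,0.026],[-8,-36,-10],0]
    - [[-0.026,-0.0985,0.026],[-8,-36,-10],0]
    - [[0,0,0],[0,0,0],0]

```text
t: 2.45
eef_pos: [0.341, -0.302, 0.4056]
ee_rot: [-3.135, -0.584, -0.188]
force: [-0.3, -0.6, 0.0]
width: 0.0874
```

```bash
python3 - <<'E'
from h import *
s=get_state(); print(s["q"].round(3),s["eef_pos"],s["ee_rot"],s["force"])
goto([.332,-.316,.343],RST)
p,d,P,c=cloud("wrist"); np.savez("wrist1.npz",p=p,P=P)
cv2.imwrite("pics/wrist1.png",cv2.resize(p[...,::-1],None,fx=1.5,fy=1.5))
E
```

```text
[-0.339 -0.16  -0.586 -0.166 -0.573  1.837] [ 0.34098736 -0.30202792  0.40557785] [-3.13520373 -0.58401645 -0.18797518] [-0.34827007 -0.56989443  0.0038634 ]
d mm [ -9.  -14.  -62.6] 64.7 rv [-0.0101 -0.0256  0.0064] deg 1.62
```

View pics/wrist1.png

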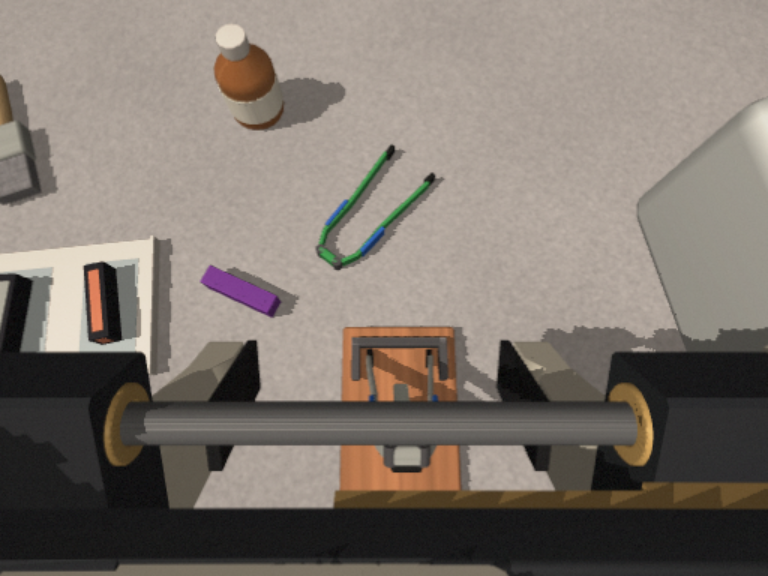

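The wrist view shows the stand and tongs square to the gripper, with the tongs' bow at (405,455) and the jaws at (370–430,350). The purple bar at (240,290) and the green tongs at (370,210) are well ahead. Next I'll refine from this cloud.

```bash
python3 - <<'E'
from h import *
z=np.load("wrist1.npz");p=z["p"];P=z["P"]
hsv=cv2.cvtColor(p,cv2.COLOR_RGB2HSV);H,S,V=[hsv[...,i].astype(int) for i in range(3)]
inb=(P[...,0]>.3)&(P[...,0]<.53)&(P[...,1]<-.25)&(P[...,1]>-.45)&(P[...,2]<.2)
b=inb&(H>105)&(H<128)&(S>120)
for sgn in (0,1):
    m=b&((P[...,1]>-.332)==bool(sgn)); print("blue",m.sum(),np.median(P[m],0),np.percentile(P[m],[5,95],axis=0).round(4).tolist())
w=inb&(P[...,2]>.008)
A=P[w]; r=cv2.minAreaRect(A[A[:,2]<.018][:,:2].astype(np.float32)*1000); print("wood",r)
f=A[(A[:,2]>.024)&(A[:,2]<.031)&(A[:,0]>.44)]; r=cv2.minAreaRect(f[:,:2].astype(np.float32)*1000); print("wall",r,len(f))
# stand frame of everything above z .03
ys=np.radians(-10.2);X=np.array([np.cos(ys),np.sin(ys)]);Y=np.array([-np.sin(ys),np.cos(ys)])
g=A[A[:,2]>.035]; o=np.array([.422,-.332])
gx=(g[:,:2]-o)@X; gy=(g[:,:2]-o)@Y
for lo in np.arange(.035,.15,.01):
    k=(g[:,2]>lo)&(g[:,2]<lo+.01)
    if k.sum(): print(round(lo,3),k.sum(),"x",np.percentile(gx[k],[3,50,97]).round(4),"y",np.percentile(gy[k],[3,50,97]).round(4))
m=inb&(P[...,2]>.018)&(H>8)&(H<22)&0
E
```

```text
blue 11 [ 0.42679798 -0.35574965  0.08949281] [[0.4255, -0.3571, 0.0875], [0.4288, -0.3545, 0.0912]]
blue 8 [ 0.43544778 -0.31217243  0.08836465] [[0.4337, -0.3129, 0.0863], [0.437, -0.3115, 0.0927]]
wood ((430.19146728515625, -333.2402648925781), (100.08688354492188, 134.6263885498047), 79.47137451171875)
wall ((467.3923034667969, -340.406005859375), (81.34930419921875, 34.6439208984375), 79.52236938476562) 678
0.035 45 x [0.0215 0.0396 0.0443] y [-0.0258  0.0004  0.0272]
0.045 97 x [0.0151 0.0214 0.0371] y [-0.0244  0.0018  0.0256]
0.055 99 x [0.009  0.0139 0.0298] y [-0.0245  0.0003  0.0241]
0.065 44 x [0.0171 0.0198 0.0243] y [-0.0234 -0.0195  0.0228]
0.075 42 x [0.0102 0.0136 0.0162] y [-0.0224  0.      0.0227]
0.085 49 x [0.0077 0.0092 0.0123] y [-0.024   0.0182  0.0246]
0.105 12 x [-0.0243 -0.0217 -0.0207] y [-0.019   0.0006  0.0198]
0.115 198 x [-0.0358 -0.0317 -0.0214] y [-0.0155  0.0007  0.0164]
0.125 361 x [-0.0299 -0.0245 -0.0201] y [-0.0128  0.0008  0.0135]
```

```bash
sed -i 's/^STAND.*/STAND=[0.329,-0.3152,0.2248]; RST=[np.pi,-.611,-.181]/' h.py; python3 - <<'E'
from h import *
goto([STAND[0],STAND[1],.30],RST)
E
```

```text
d mm [ -12.6  -14.  -106.3] 108.0 rv [-0.0118 -0.0273  0.0053] deg 1.73
```

Emit:
arm_command:
  targets:
    - [[-0.012,-0.027,0.005],[-6,-7,-35],0]
    - [[0,0,0],[-6,-7,-35],0]
    - [[0,0,0],[0,0,-36],0]
    - [[0,0,0],[0,0,0],0]
    - [[0,0,0],[0,0,0],0]

```text
t: 3.0
eef_pos: [0.3316, -0.3134, 0.3015]
ee_rot: [3.14, -0.61, -0.174]
force: [0.2, 0.2, 1.2]
width: 0.0876
```

```bash
python3 - <<'E'
from h import *
goto(STAND,RST)
p,d,P,c=cloud("wrist"); np.savez("wrist2.npz",p=p,P=P)
cv2.imwrite("pics/wrist2.png",cv2.resize(p[...,::-1],None,fx=1.5,fy=1.5))
E
```

```text
d mm [ -2.6  -1.8 -76.7] 76.8 rv [ 0.0008 -0.0009 -0.006 ] deg 0.35
```

View pics/wrist2.png

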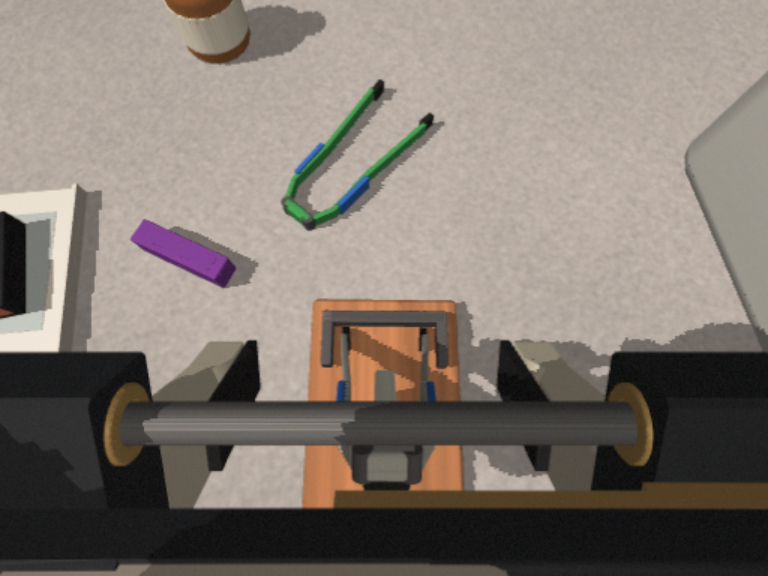

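The tongs sit between the fingers, with the pads at (342,390) and (430,390) and the finger pads at 258 and 500. Descending.

Emit:
arm_command:
  targets:
    - [[0,0,-0.006],[-2.5,-2,-30],0]
    - [[0,0,0],[0,0,-25],0]
    - [[0,0,0],[0,0,-12],0]
    - [[0,0,0],[0,0,-10],0]
    - [[0,0,0],[0,0,0],0]

```text
t: 3.55
eef_pos: [0.329, -0.3157, 0.2248]
ee_rot: [3.14, -0.613, -0.181]
force: [-0.4, -0.6, 0.3]
width: 0.0876
```

```bash
python3 - <<'E'
from h import *
s=get_state();print(s["force"],s["moment"]);goto(STAND,RST)
p,d,P,c=cloud("scene"); np.savez("scene1.npz",p=p,P=P)
cv2.imwrite("pics/scene1.png",cv2.resize(p[80:220,120:320,::-1],None,fx=4,fy=4,interpolation=cv2.INTER_CUBIC))
E
```

```text
[-0.35214135 -0.62383954  0.32411794] [ 0.26876343  1.87757075 -0.04237748]
d mm [-0.   0.5  0. ] 0.5 rv [0.0014 0.0016 0.0003] deg 0.13
```

View pics/scene1.png

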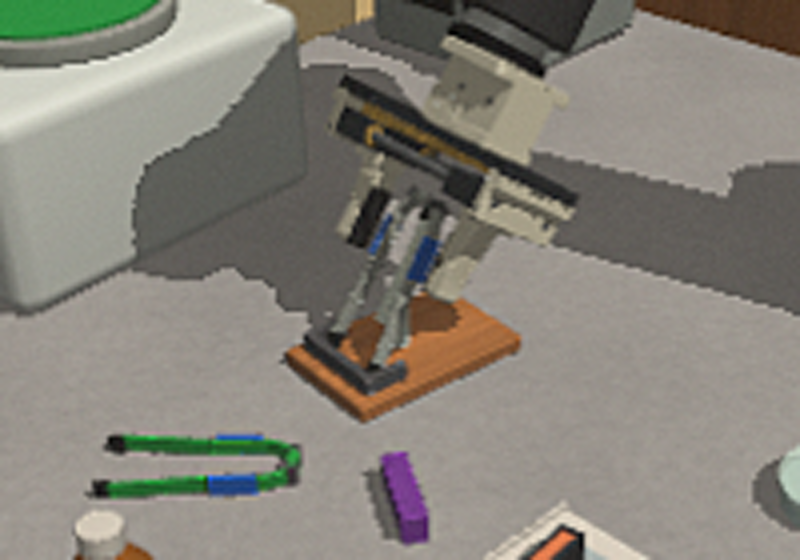

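Fingers straddle the blue pads: far black finger pad at (372,215), near finger at (460,260), pads at (383,235) and (425,258). Closing lightly.

Emit:
arm_command:
  targets:
    - [[0,0,0],[0,0,0],0.3]
    - [[0,0,0],[0,0,0],0.42]
    - [[0,0,0],[0,0,0],0.47]
    - [[0,0,0],[0,0,0],0.485]
    - [[0,0,0],[0,0,0],0.485]
  squeeze: 40

```text
t: 4.1
eef_pos: [0.3283, -0.3156, 0.2241]
ee_rot: [3.14, -0.612, -0.181]
force: [0.0, 0.1, -0.1]
width: 0.0531
```

```bash
python3 - <<'E'
from h import *
s=get_state();print(s["force"],s["moment"],s["width"],s["eef_pos"])
E
```

```text
[ 0.03350178  0.07661769 -0.06664943] [3.31325649e-01 1.92648704e+00 1.90706532e-03] 0.05313568233105153 [ 0.32828601 -0.3155591   0.22405749]
```

Emit:
arm_command:
  targets:
    - [[0,0,0],[0,0,0],0.485]
    - [[0,0,0],[0,0,0],0.485]
    - [[0,0,0],[0,0,0],0.485]

```text
t: 4.4
eef_pos: [0.3283, -0.3157, 0.2239]
ee_rot: [3.14, -0.612, -0.181]
force: [0.0, -0.4, 1.1]
width: 0.0455
```

Emit:
arm_command:
  targets:
    - [[0,0,0],[0,0,5],0.485]
    - [[0,0,0],[0,0,15],0.485]
    - [[0,0,0],[0,0,25],0.485]
    - [[0,0,0],[0,0,30],0.485]
    - [[0,0,0],[0,0,30],0.485]
    - [[0,0,0],[0,0,0],0.485]

```text
t: 5.0
eef_pos: [0.3289, -0.3158, 0.3326]
ee_rot: [3.136, -0.617, -0.178]
force: [0.1, -0.6, 0.0]
width: 0.0453
```

```bash
python3 - <<'E'
from h import *
s=get_state();print(s["force"],s["moment"],s["width"],s["eef_pos"],s["ee_rot"],s["q"])
p,d,P,c=cloud("scene"); np.savez("scene2.npz",p=p,P=P)
cv2.imwrite("pics/scene2.png",cv2.resize(p[60:210,120:320,::-1],None,fx=4,fy=4,interpolation=cv2.INTER_CUBIC))
E
```

```text
[ 0.10105513 -0.55769304  0.03802115] [0.36955747 1.93572341 0.00711288] 0.04530898524904547 [ 0.32885212 -0.31583751  0.33258795] [ 3.13637137 -0.61743589 -0.17770896] [-0.42005449 -0.06603971 -0.63595989 -0.33660274 -0.41731252  2.07915387]
```

View pics/scene2.png

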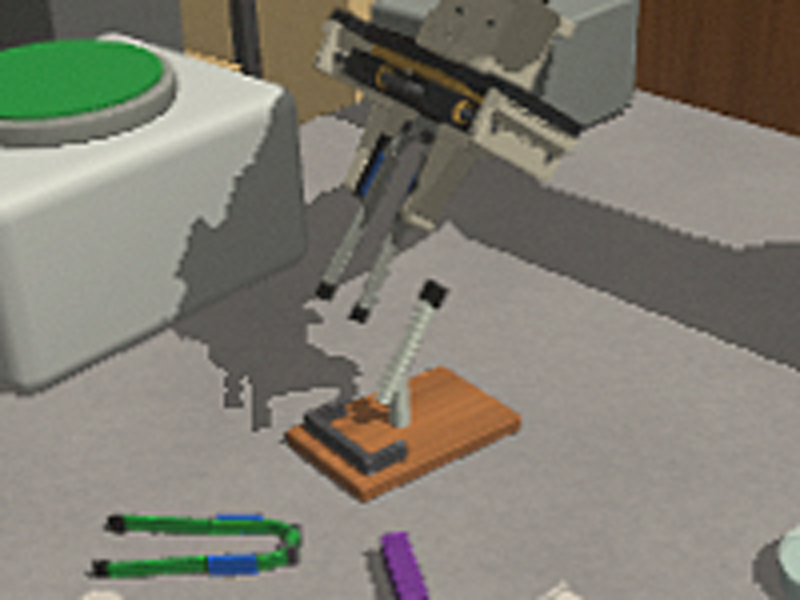

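Tongs held and hanging straight, jaw tips at (325,292) and (358,313). Measuring the jaws against the tool frame.

```bash
python3 - <<'E'
from h import *
z=np.load("scene2.npz");p=z["p"];P=z["P"]
s=get_state();T=R.from_euler('xyz',s["ee_rot"]).as_matrix();t=s["eef_pos"]
L=(P-t)@T   # tool frame
m=np.isfinite(L[...,0])&(abs(L[...,0])<.03)&(abs(L[...,1])<.04)&(L[...,2]>.185)&(L[...,2]<.27)
V=p.max(-1)
for lo in np.arange(.185,.27,.01):
  for sg in (-1,1):
    k=m&(L[...,2]>lo)&(L[...,2]<lo+.01)&(np.sign(L[...,1])==sg)
    if k.sum(): print(round(lo,3),sg,k.sum(),"x",np.percentile(L[k][:,0],[5,50,95]).round(4),"y",np.percentile(L[k][:,1],[5,50,95]).round(4),"V",np.median(V[k]))
k=m&(V<70)&(L[...,2]>.22); print(k.sum(),L[k][:,2].max(),np.percentile(L[k],[5,95],axis=0))
print("vert axis of tongs:", T[:,2])
E
```

```text
0.185 -1 15 x [-0.004   0.0035  0.0077] y [-0.0225 -0.02   -0.0185] V 96.0
0.185 1 14 x [-0.0023  0.0023  0.009 ] y [0.0152 0.0176 0.0195] V 105.5
0.195 -1 16 x [-0.002   0.0035  0.0087] y [-0.0227 -0.0215 -0.0182] V 124.0
0.195 1 15 x [-0.0035  0.0032  0.0067] y [0.0165 0.0187 0.0214] V 117.0
0.205 -1 15 x [-0.0045  0.0033  0.0076] y [-0.0229 -0.0218 -0.0198] V 124.0
0.205 1 14 x [-0.0029  0.0023  0.0073] y [0.0173 0.0188 0.0216] V 116.5
0.215 -1 15 x [-0.0022  0.0037  0.0081] y [-0.0243 -0.0224 -0.0202] V 122.0
0.215 1 14 x [-0.0031  0.0049  0.0075] y [0.0174 0.0195 0.0233] V 115.5
0.225 -1 16 x [-0.0027  0.0015  0.0083] y [-0.0251 -0.0231 -0.0218] V 123.5
0.225 1 15 x [-0.0028  0.0035  0.0092] y [0.0182 0.0203 0.0219] V 117.0
0.235 -1 16 x [-0.0024  0.0043  0.0074] y [-0.0248 -0.023  -0.0202] V 65.0
0.235 1 17 x [-0.004   0.0024  0.0084] y [0.0174 0.0193 0.0223] V 55.0
0.245 -1 6 x [-0.003   0.0034  0.0082] y [-0.0242 -0.0236 -0.0208] V 24.0
0.245 1 6 x [-0.0014  0.0025  0.0083] y [0.0179 0.0188 0.0206] V 36.0
30 0.2485573402905419 [[-0.00189936 -0.02449774  0.23850084]
 [ 0.008657    0.02085686  0.24800891]]
vert axis of tongs: [ 0.56723778 -0.10595991 -0.81670912]
```

```bash
cat >> h.py <<'E'
JAW=np.array([.002,-.0005,.243])
def tcp_for_jaw(j,rpy): return np.array(j)-R.from_euler('xyz',rpy).as_matrix()@JAW
RPK=[np.pi,-.611,.044]; CU=[.5645,-.0905,.0225]
RPL=[np.pi,-.611,.013]; STG=[.553,.2296,.1025]
E
python3 - <<'E'
from h import *
print(tcp_for_jaw(CU,RPK))
a=tcp_for_jaw(CU,RPK);a[2]+=.1
goto(a,RPK,6)
E
```

```text
[ 0.42361445 -0.09720345  0.22038779]
d mm [ 95.3 218.2 -10.1] 238.3 rv [0.0028 0.0039 0.2251] deg 12.9
per row [15.9 36.4 -1.7] [0.0005 0.0007 0.0375]
```

Emit:
arm_command:
  targets:
    - [[0,0,0.0375],[16,36.4,-1.7],0.485]
    - [[0,0,0.0375],[16,36.4,-1.7],0.485]
    - [[0,0,0.0375],[16,36.4,-1.7],0.485]
    - [[0,0,0.0375],[16,36.4,-1.7],0.485]
    - [[0,0,0.0375],[16,36.4,-1.7],0.485]
    - [[0,0,0.0375],[16,36.4,-1.7],0.485]
    - [[0,0,0],[0,0,0],0.485]
    - [[0,0,0],[0,0,0],0.485]

```text
t: 5.85
eef_pos: [0.4187, -0.1309, 0.3277]
ee_rot: [-3.137, -0.598, 0.022]
force: [-0.8, 0.5, 0.3]
width: 0.045
```

```bash
python3 - <<'E'
from h import *
a=tcp_for_jaw(CU,RPK);a[2]+=.04
goto(a,RPK)
E
```

```text
d mm [  4.9  33.7 -67.3] 75.4 rv [-0.0035 -0.0136  0.0188] deg 1.35
```

Emit:
arm_command:
  targets:
    - [[-0.0035,-0.0136,0.019],[3,20,-15],0.485]
    - [[0,0,0],[2,13.7,-22],0.485]
    - [[0,0,0],[0,0,-20],0.485]
    - [[0,0,0],[0,0,-10],0.485]
    - [[0,0,0],[0,0,0],0.485]

```text
t: 6.35
eef_pos: [0.4299, -0.1229, 0.2868]
ee_rot: [-3.096, -0.578, 0.043]
force: [0.5, 0.5, -0.7]
width: 0.0451
```

```bash
python3 - <<'E'
from h import *
s=get_state();print(s["q"].round(3))
goto(tcp_for_jaw(CU,RPK),RPK)
p,d,P,c=cloud("scene"); np.savez("scene3.npz",p=p,P=P)
a=cv2.resize(p[110:280,170:340,::-1],None,fx=3.5,fy=3.5,interpolation=cv2.INTER_CUBIC)
cv2.imwrite("pics/scene3.png",a)
T=R.from_euler('xyz',s["ee_rot"]).as_matrix();t=s["eef_pos"]
L=(P-t)@T;V=p.max(-1)
m=np.isfinite(L[...,0])&(abs(L[...,0]-.002)<.012)&(abs(L[...,1])<.04)&(L[...,2]>.215)&(L[...,2]<.255)
for sg in (-1,1):
  k=m&(np.sign(L[...,1])==sg); print(sg,k.sum(),np.percentile(L[k],[5,50,95],axis=0).round(4).tolist(), np.percentile(P[k],[5,50,95],axis=0).round(4).tolist())
A=P.reshape(-1,3)
k=(A[:,0]>.5)&(A[:,0]<.63)&(abs(A[:,1]+.09)<.02)&(A[:,2]>.027)&(A[:,2]<.037)
print(cv2.minAreaRect(A[k][:,:2].astype(np.float32)*1000))
E
```

```text
[ 0.127 -0.027 -1.017  0.405 -0.002  1.096]
d mm [ -6.3  25.6 -66.4] 71.4 rv [-0.0359 -0.0351 -0.0246] deg 3.2
-1 61 [[-0.0053, -0.0236, 0.2169], [0.004, -0.0224, 0.234], [0.0078, -0.0195, 0.2503]] [[0.5471, -0.0878, 0.08], [0.5579, -0.0846, 0.0927], [0.5683, -0.0823, 0.1081]]
1 59 [[-0.0046, 0.0181, 0.2169], [0.0031, 0.0199, 0.2357], [0.0072, 0.0227, 0.2504]] [[0.5482, -0.1295, 0.0772], [0.56, -0.1265, 0.0907], [0.5709, -0.1243, 0.106]]
((565.605712890625, -90.41877746582031), (69.98384094238281, 19.560503005981445), 3.338279962539673)
```

View pics/scene3.png

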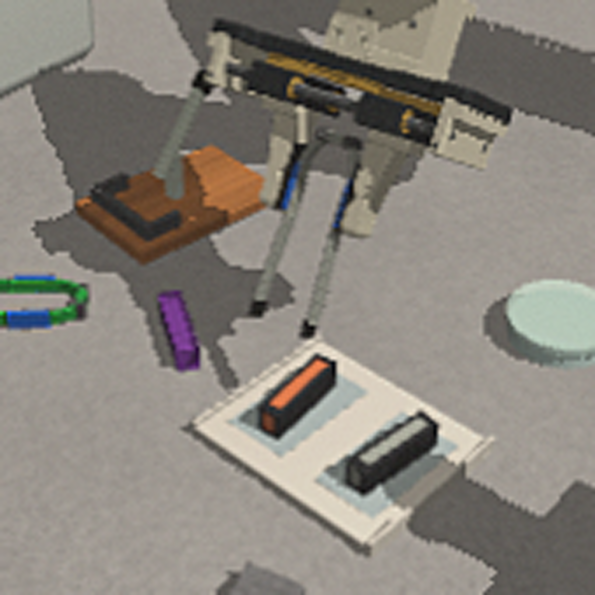

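The image shows the jaws at (258,308) and (308,328), short of the copper bar at (298,395). The arm has hit q3's lower limit (-1.02) and q5=0, so this wrist branch cannot reach the lean here. I'll fit a kinematic model and look for a feasible configuration.

```bash
cat > fk.py <<'E'
import numpy as np
from scipy.spatial.transform import Rotation as R
from scipy.optimize import least_squares
from h import *
def rz(a): return R.from_euler('z',a).as_matrix()
def ry(a): return R.from_euler('y',a).as_matrix()
def rx(a): return R.from_euler('x',a).as_matrix()
def fk(q,k):
    a1,b,d1,L2,a3,L3,d6,o6=k
    # base z, shoulder about y (q2), elbow -q3 about y, forearm roll about x, wrist about y (-q5), roll about x(tool)
    A=rz(q[0]); p=A@np.array([a1,b,d1])
    A=A@ry(q[1]); p=p+A@np.array([0,0,L2])
    A=A@ry(-q[2]); p=p+A@np.array([L3,0,a3])
    A=A@rx(q[3])@ry(-q[4]); p=p+A@np.array([d6,0,0])
    A=A@rx(q[5]+o6)
    # tool: z along x
    T=A@np.array([[0,0,1],[0,1,0],[-1,0,0]]).astype(float)
    return p,T
E
python3 - <<'E'
from fk import *
s=get_state()
D=[([1.52109605,.359431490,.0110158414,-.000343,-1.22412,-.28811],[.22364,.63666,.40368],[3.13983,-.000186,-.33793]),
([-0.339,-0.16,-0.586,-0.166,-0.573,1.837],[0.34099,-0.30203,0.40558],[-3.1352,-0.58402,-0.18798]),
([-0.42005,-0.06604,-0.63596,-0.3366,-0.41731,2.07915],[0.32885,-0.31584,0.33259],[3.13637,-0.61744,-0.17771]),
(s["q"],s["eef_pos"],s["ee_rot"])]
for q,p,r in D:
    print(np.round(fk(np.array(q),[0]*8)[1].T@R.from_euler('xyz',r).as_matrix(),3).tolist())
def res(k,sg=1):
    o=[]
    for q,p,r in D:
        pp,T=fk(np.array(q),k); o+=list((pp-p)*10)
        o+=list((R.from_matrix(T.T@R.from_euler('xyz',r).as_matrix())).as_rotvec())
    return o
for o0 in (0,np.pi/2,np.pi,-np.pi/2):
    r=least_squares(res,[0,-.1,.3,.4,0,.4,.1,o0]); print(r.cost,r.x.round(4),np.abs(r.fun).max())
E
```

```text
[[0.545, 0.838, -0.0], [-0.838, 0.545, 0.001], [0.001, -0.0, 1.0]]
[[0.248, -0.953, 0.177], [0.968, 0.248, -0.023], [-0.022, 0.177, 0.984]]
[[0.38, -0.888, 0.26], [0.923, 0.38, -0.052], [-0.052, 0.26, 0.964]]
[[-0.139, -0.99, -0.002], [0.99, -0.139, -0.0], [-0.0, -0.002, 1.0]]
2.3441780572842235 [ 0.3507 -0.1825  0.0057  0.2708  0.0584  0.1922 -0.1619  0.801 ] 1.7953586496321028
2.3441780572842417 [ 0.3507 -0.1825  0.0057  0.2708  0.0584  0.1922 -0.1619  0.801 ] 1.7953587756381535
5.857097968975929 [ 0.3507 -0.1825  0.0057  0.2708  0.0584  0.1922 -0.1619  2.3754] 2.9134849903626687
2.344178057284322 [ 0.3507 -0.1825  0.0057  0.2708  0.0584  0.1922 -0.1619  0.801 ] 1.7953584526439956
```

```bash
cat > fit.py <<'E'
from fk import *
import fk as F, itertools
s=get_state()
D=[([1.52109605,.359431490,.0110158414,-.000343,-1.22412,-.28811],[.22364,.63666,.40368],[3.13983,-.000186,-.33793]),
([-0.339,-0.16,-0.586,-0.166,-0.573,1.837],[0.34099,-0.30203,0.40558],[-3.1352,-0.58402,-0.18798]),
([-0.42005,-0.06604,-0.63596,-0.3366,-0.41731,2.07915],[0.32885,-0.31584,0.33259],[3.13637,-0.61744,-0.17771]),
(s["q"],s["eef_pos"],s["ee_rot"])]
best=None
for s4,s6 in itertools.product((1,-1),(1,-1)):
  for o0 in (0,np.pi/2,np.pi,-np.pi/2):
    def res(k):
        o=[]
        for q,p,r in D:
            q=np.array(q)*[1,1,1,s4,1,s6]
            pp,T=fk(q,k); o+=list((pp-p)*10)
            o+=list((R.from_matrix(T.T@R.from_euler('xyz',r).as_matrix())).as_rotvec())
        return o
    r=least_squares(res,[0,-.1,.3,.4,0,.4,.1,o0])
    if best is None or r.cost<best[0]: best=(r.cost,s4,s6,r.x,r.fun)
print(best[:3],best[3].round(4),np.abs(best[4]).max())
E
python3 fit.py
```

```text
(np.float64(0.1200563377152054), -1, -1) [ 0.2685 -0.1712  0.0155  0.3976  0.0504  0.2331 -0.0406 -1.5708] 0.2938245129975575
```

```bash
cat >> fit.py <<'E'
print(np.array(best[4]).reshape(-1,6).round(4))
# position only, linear LSQ: offsets per link
def rows(q,p):
    q=np.array(q)*[1,1,1,-1,1,-1]
    A1=rz(q[0]);A2=A1@ry(q[1]);A3=A2@ry(-q[2]);A4=A3@rx(q[3]);A5=A4@ry(-q[4])
    return [A1,A2,A3,A4,A5]
cols=[(0,0),(0,1),(0,2),(1,2),(2,0),(2,2),(4,0)]
M=[];bb=[]
for q,p,r in D:
    A=rows(q,p); M.append(np.stack([A[i][:,j] for i,j in cols],1)); bb.append(p)
M=np.vstack(M);bb=np.hstack(bb)
x,rs,rk,sv=np.linalg.lstsq(M,bb,rcond=None); print(x.round(4),rk,sv.round(3)); print((M@x-bb).reshape(-1,3).round(4))
E
python3 fit.py
```

```text
(np.float64(0.1200563377152054), -1, -1) [ 0.2685 -0.1712  0.0155  0.3976  0.0504  0.2331 -0.0406 -1.5708] 0.2938245129975575
[[-2.062e-01 -1.220e-02 -7.620e-02 -0.000e+00  0.000e+00  0.000e+00]
 [-6.640e-02 -1.240e-02 -1.414e-01 -3.000e-04 -2.000e-04  0.000e+00]
 [ 3.490e-02 -2.603e-01  2.938e-01 -0.000e+00  0.000e+00  0.000e+00]
 [-6.330e-02  4.430e-02 -7.620e-02  0.000e+00 -0.000e+00 -0.000e+00]]
[ 0.2685 -0.1712  0.0155  0.3976  0.2331  0.0504 -0.0406] 7 [3.883 2.876 2.002 0.663 0.378 0.212 0.125]
[[-0.0206 -0.0012 -0.0076]
 [-0.0066 -0.0012 -0.0141]
 [ 0.0035 -0.026   0.0294]
 [-0.0063  0.0044 -0.0076]]
```

Emit:
arm_command:
  targets:
    - [[0.04,0.1,0],[0,0,30],0.485]
    - [[0,0.1,0],[0,0,30],0.485]
    - [[0,0,0],[0,0,0],0.485]

```text
t: 6.7
eef_pos: [0.4351, -0.1386, 0.3325]
ee_rot: [-3.119, -0.463, 0.023]
force: [1.1, 0.4, -0.1]
width: 0.0452
```

```bash
python3 -c "
from h import *
s=get_state();open('D.txt','a').write(repr([list(map(float,s[k])) for k in ('q','eef_pos','ee_rot')])+'\n');print(s['q'].round(3),s['eef_pos'],s['ee_rot'])"
```

```text
[ 0.138 -0.068 -0.767  0.072 -0.41   1.402] [ 0.4351231  -0.13857545  0.33251503] [-3.1191736  -0.46337226  0.02328981]
```

Emit:
arm_command:
  targets:
    - [[0,0.12,0.1],[40,0,0],0.485]
    - [[0.1,0.1,0.1],[40,0,0],0.485]
    - [[0,0,0],[0,0,0],0.485]

```text
t: 7.0
eef_pos: [0.5111, -0.1401, 0.329]
ee_rot: [-3.026, -0.29, 0.155]
force: [-0.8, -0.4, -0.2]
width: 0.0453
```

```bash
python3 -c "
from h import *
s=get_state();open('D.txt','a').write(repr([list(map(float,s[k])) for k in ('q','eef_pos','ee_rot')])+'\n');print(s['q'].round(3),s['eef_pos'],s['ee_rot'])"
```

```text
[ 0.034  0.13  -0.416 -0.218 -0.762  1.847] [ 0.5111346  -0.14013158  0.3289961 ] [-3.02567073 -0.29024752  0.15515081]
```

Emit:
arm_command:
  targets:
    - [[-0.14,0,0],[0,0,45],0.485]
    - [[-0.14,0,0],[0,0,40],0.485]
    - [[0,0,0],[0,0,0],0.485]

```text
t: 7.3
eef_pos: [0.5057, -0.1396, 0.4178]
ee_rot: [2.963, -0.243, 0.231]
force: [0.8, -0.9, -1.4]
width: 0.0454
```

```bash
python3 -c "
from h import *
s=get_state();open('D.txt','a').write(repr([list(map(float,s[k])) for k in ('q','eef_pos','ee_rot')])+'\n');print(s['q'].round(3),s['eef_pos'],s['ee_rot'])"
cat > fit2.py <<'E'
from fk import *
D=[([1.52109605,.359431490,.0110158414,-.000343,-1.22412,-.28811],[.22364,.63666,.40368],[3.13983,-.000186,-.33793]),
([-0.339,-0.16,-0.586,-0.166,-0.573,1.837],[0.34099,-0.30203,0.40558],[-3.1352,-0.58402,-0.18798]),
([-0.42005,-0.06604,-0.63596,-0.3366,-0.41731,2.07915],[0.32885,-0.31584,0.33259],[3.13637,-0.61744,-0.17771]),
([0.127,-0.027,-1.017,0.405,-0.002,1.096],[0.4299,-0.1229,0.2868],[-3.096,-0.578,0.043])]+[eval(l) for l in open('D.txt')]
def rows(q):
    q=np.array(q)*[1,1,1,-1,1,-1]
    A1=rz(q[0]);A2=A1@ry(q[1]);A3=A2@ry(-q[2]);A4=A3@rx(q[3]);A5=A4@ry(-q[4])
    return [A1,A2,A3,A4,A5]
def go(cols):
    M=[];bb=[]
    for q,p,r in D:
        A=rows(q); M.append(np.stack([A[i][:,j] for i,j in cols],1)); bb.append(p)
    M=np.vstack(M);bb=np.hstack(bb)
    x,rs,rk,sv=np.linalg.lstsq(M,bb,rcond=None); print(cols,x.round(4),sv.round(3)); print((M@x-bb).reshape(-1,3).round(4).tolist())
b=[(0,0),(0,1),(0,2),(1,2),(2,0),(2,2),(4,0)]
go(b); go(b+[(1,0)]); go(b+[(3,1)]); go(b+[(4,2)]);go(b+[(1,0),(3,1),(3,2),(4,2)])
E
python3 fit2.py
```

```text
[ 0.162  0.004 -0.511  0.223 -0.814  1.485] [ 0.50570417 -0.13957486  0.41783921] [ 2.9631267  -0.24267451  0.23119475]
[(0, 0), (0, 1), (0, 2), (1, 2), (2, 0), (2, 2), (4, 0)] [ 0.1732 -0.1834  0.045   0.5211  0.2841  0.0387  0.088 ] [5.176 3.799 2.646 0.72  0.402 0.231 0.194]
[[-0.0089, -0.0099, -0.0196], [-0.01, -0.0008, -0.0018], [0.0107, -0.0237, 0.0398], [-0.0143, -0.009, -0.0109], [0.0057, 0.0121, 0.0004], [0.0214, -0.0121, 0.0345], [-0.0162, 0.0193, -0.0423]]
[(0, 0), (0, 1), (0, 2), (1, 2), (2, 0), (2, 2), (4, 0), (1, 0)] [ 0.2156 -0.1839  0.0439  0.5395  0.2782  0.0329  0.1065 -0.0423] [5.233 4.545 2.646 0.724 0.548 0.236 0.209 0.192]
[[-0.0083, -0.0083, -0.0104], [-0.0096, 0.0004, -0.0097], [0.0127, -0.0224, 0.0376], [-0.0126, -0.0092, -0.0084], [0.0048, 0.0109, -0.0023], [0.0211, -0.0098, 0.0377], [-0.0189, 0.0154, -0.0445]]
[(0, 0), (0, 1), (0, 2), (1, 2), (2, 0), (2, 2), (4, 0), (3, 1)] [ 1.000e-04  1.000e-04  1.985e-01  6.017e-01  4.634e-01  1.000e-04
  1.999e-01 -1.919e-01] [5.176 3.799 3.715 0.734 0.475 0.375 0.197 0.164]
[[0.0, -0.0, -0.0], [0.0, 0.0002, -0.0001], [
[... 187 characters left out ...]
.5189  0.2643  0.021   0.0696 -0.0459] [5.223 4.518 2.646 0.812 0.674 0.329 0.223 0.185]
[[-0.0094, -0.0077, -0.0075], [-0.0081, 0.0042, -0.0154], [0.0156, -0.0128, 0.0306], [-0.0095, -0.026, -0.0085], [0.0039, 0.0098, -0.001], [0.0195, -0.0071, 0.0392], [-0.0169, 0.0157, -0.0373]]
[(0, 0), (0, 1), (0, 2), (1, 2), (2, 0), (2, 2), (4, 0), (1, 0), (3, 1), (3, 2), (4, 2)] [-2.000e-04  2.000e-04  1.986e-01  6.019e-01  4.636e-01  1.000e-04
  2.002e-01 -2.000e-04 -1.920e-01  0.000e+00  2.000e-04] [5.81  5.236 3.715 0.858 0.724 0.683 0.447 0.213 0.174 0.136 0.086]
[[0.0, -0.0, -0.0], [0.0, 0.0001, -0.0], [-0.0, -0.0001, 0.0], [-0.0, 0.0, -0.0], [0.0, -0.0, 0.0], [0.0, -0.0, -0.0], [0.0, -0.0, 0.0]]
```

The model fits exactly (residual under 0.2 mm). Now solving inverse kinematics within limits for the key poses.

```bash
cat > ik.py <<'E'
from h import *
from scipy.optimize import least_squares
LO=np.array([-3.07,-1.43,-1.02,-3.03,-3.05,-3.03]);HI=np.array([3.07,2.12,1.25,1.67,0,3.03])
def _r(ax,a):
    c,s=np.cos(a),np.sin(a)
    return np.array({'x':[[1,0,0],[0,c,-s],[0,s,c]],'y':[[c,0,s],[0,1,0],[-s,0,c]],'z':[[c,-s,0],[s,c,0],[0,0,1]]}[ax])
TT=np.array([[0,0,1.],[0,1,0],[-1,0,0]])
def FK(q):
    A=_r('z',q[0]);p=np.array([0,0,.1985])
    A=A@_r('y',q[1]);p=p+A[:,2]*.6017
    A=A@_r('y',-q[2]);p=p+A[:,0]*.4634
    A=A@_r('x',-q[3]);p=p-A[:,1]*.192
    A=A@_r('y',-q[4]);p=p+A[:,0]*.2
    A=A@_r('x',-q[5]-np.pi/2)
    return p,A@TT
def IK(pos,rpy,n=60,seed=0,flip=True):
    rng=np.random.default_rng(seed); out=[]
    Rt0=R.from_euler('xyz',rpy).as_matrix()
    for Rt,f in ((Rt0,0),(Rt0@np.diag([-1,-1,1.]),1))[:2 if flip else 1]:
      for i in range(n):
        q0=rng.uniform(LO*.95,HI*.95)
        def res(q):
            p,T=FK(q); return np.r_[(p-pos)*5,(T-Rt).ravel()]
        r=least_squares(res,q0,bounds=(LO+.02,HI-.02))
        if r.cost<1e-6 and not any(np.abs(r.x-o[1]).max()<.02 and o[0]==f for o in out): out.append((f,r.x))
    return out
E
python3 - <<'E'
from ik import *
for nm,pos,rpy in (("stand",STAND,RST),("pick",tcp_for_jaw(CU,RPK),RPK),("stage",tcp_for_jaw(STG,RPL),RPL)):
    print(nm,np.round(pos,3))
    for f,q in IK(pos,rpy): print("  ",f,q.round(3))
E
```

```text
stand [ 0.329 -0.315  0.225]
   0 [-0.523  0.133 -0.618 -0.697 -0.304  2.528]
   1 [-0.523  0.133 -0.618 -0.697 -0.304 -0.614]
pick [ 0.424 -0.097  0.22 ]
stage [0.412 0.227 0.3  ]
```

```bash
python3 - <<'E'
from ik import *
from concurrent.futures import ProcessPoolExecutor as PE
import itertools
def f(a):
    nm,lean,j,yaw=a
    th=np.radians(lean)
    if nm=="stage": c,y0=STG,.013
    else: c,y0=CU,.044
    rpy=[np.pi,-th,y0+yaw]
    P=np.array(c)+np.array([np.cos(y0),np.sin(y0),0])*j
    s=IK(tcp_for_jaw(P,rpy),rpy,n=25)
    return a,[(k,q.round(2).tolist()) for k,q in s]
jobs=[(n,l,j,y) for n in ("pick","stage") for l in (20,25,30,35) for j in (0,.01) for y in (-.15,0,.15)]
with PE() as ex:
    for a,s in ex.map(f,jobs): print(a,s)
E
```

```text
('pick', 20, 0, -0.15) [(0, [0.21, 0.12, -0.96, 0.59, -0.19, 0.69]), (1, [0.21, 0.12, -0.96, 0.59, -0.19, -2.45])]
('pick', 20, 0, 0) [(0, [0.22, 0.13, -0.84, 0.24, -0.26, 1.17]), (1, [0.22, 0.13, -0.84, 0.24, -0.26, -1.97])]
('pick', 20, 0, 0.15) [(0, [0.18, 0.15, -0.72, -0.02, -0.35, 1.6]), (1, [0.18, 0.15, -0.72, -0.02, -0.35, -1.54])]
('pick', 20, 0.01, -0.15) [(0, [0.21, 0.14, -0.93, 0.57, -0.2, 0.71]), (1, [0.21, 0.14, -0.93, 0.57, -0.2, -2.43])]
('pick', 20, 0.01, 0) [(0, [0.22, 0.15, -0.81, 0.23, -0.27, 1.19]), (1, [0.22, 0.15, -0.81, 0.23, -0.27, -1.95])]
('pick', 20, 0.01, 0.15) [(0, [0.17, 0.16, -0.7, -0.02, -0.36, 1.61]), (1, [0.17, 0.16, -0.7, -0.02, -0.36, -1.53])]
('pick', 25, 0, -0.15) []
('pick', 25, 0, 0) []
('pick', 25, 0, 0.15) [(0, [0.18, 0.12, -0.79, -0.04, -0.22, 1.62]), (1, [0.18, 0.12, -0.79, -0.04, -0.22, -1.52])]
('pick', 25, 0.01, -0.15) []
('pick', 25, 0.01, 0) []
('pick', 25, 0.01, 0.15) [(0, [0.17, 0.14, -0.77, -0.04, -0.22, 1.63]), (1, [0.17, 0.14, -0.77, -0.04, -0.22, -1.51])]
('pick', 30, 0, -0.15) []
('pick', 30, 0, 0) []
('pick', 30, 0, 0.15) [(0, 
[... 1589 characters left out ...]
 -0.53, 3.0])]
('stage', 25, 0.01, 0) [(0, [0.85, 0.06, -0.89, 0.81, -0.45, 0.02])]
('stage', 25, 0.01, 0.15) [(0, [0.81, 0.04, -0.91, 0.78, -0.37, 0.22]), (1, [0.81, 0.04, -0.91, 0.78, -0.37, -2.92])]
('stage', 30, 0, -0.15) [(0, [0.86, 0.05, -0.99, 1.13, -0.48, -0.44]), (1, [0.86, 0.05, -0.99, 1.13, -0.48, 2.7])]
('stage', 30, 0, 0) []
('stage', 30, 0, 0.15) []
('stage', 30, 0.01, -0.15) [(0, [0.84, 0.06, -0.98, 1.14, -0.47, -0.43]), (1, [0.84, 0.06, -0.98, 1.14, -0.47, 2.71])]
('stage', 30, 0.01, 0) []
('stage', 30, 0.01, 0.15) []
('stage', 35, 0, -0.15) []
('stage', 35, 0, 0) []
('stage', 35, 0, 0.15) []
('stage', 35, 0.01, -0.15) []
('stage', 35, 0.01, 0) []
('stage', 35, 0.01, 0.15) []
```

```bash
python3 - <<'E'
from ik import *
z=np.load("scene2.npz");P=z["P"]
L=(P-np.array([0.32885212,-0.31583751,0.33258795]))@R.from_euler('xyz',[3.13637137,-0.61743589,-0.17770896]).as_matrix()
L=L[np.isfinite(L[...,0])&(np.abs(L[...,0])<.2)&(np.abs(L[...,1])<.13)&(L[...,2]>-.1)&(L[...,2]<.19)]
L=L[(L@np.zeros(3)==0)]
for lo in np.arange(-.1,.19,.02):
    k=(L[:,2]>lo)&(L[:,2]<lo+.02)
    if k.sum()>3: print(round(lo,2),k.sum(),"x",np.percentile(L[k][:,0],[1,50,99]).round(3),"y",np.percentile(L[k][:,1],[1,50,99]).round(3))
def clear(lean,j):
    th=np.radians(lean); zt=np.array([np.sin(th),-np.cos(th)]);xt=np.array([np.cos(th),np.sin(th)])
    c=np.array([j,11.5])-zt*(84+47)+xt*(39-2)
    return -29-c[0],c[1]
for l in (24,26,28,30):
    for j in (0,-10,-20): print(l,j,np.round(clear(l,j),1))
E
cat > scan.py <<'E'
from ik import *
from concurrent.futures import ProcessPoolExecutor as PE
def f(a):
    lean,j,yaw=a
    th=np.radians(lean); c,y0=STG,.013
    rpy=[np.pi,-th,y0+yaw]
    P=np.array(c)+np.array([np.cos(y0),np.sin(y0),0])*j
    return a,[q.round(2).tolist() for k,q in IK(tcp_for_jaw(P,rpy),rpy,n=30,flip=False)]
if __name__=="__main__":
  jobs=[(l,j,y) for l in (24,26,28,30) for j in (-.01,-.02) for y in (-.15,-.1,-.05,0)]
  with PE() as ex:
    for a,s in ex.map(f,jobs): print(a,s)
E
python3 scan.py
```

```text
-0.1 283 x [-0.023  0.031  0.048] y [-0.048 -0.034  0.02 ]
-0.08 287 x [-0.024  0.033  0.048] y [-0.048 -0.034  0.021]
-0.06 280 x [-0.024  0.031  0.048] y [-0.048 -0.034  0.02 ]
-0.04 280 x [-0.025  0.033  0.047] y [-0.047 -0.034  0.021]
-0.02 262 x [-0.028  0.024  0.047] y [-0.047 -0.026  0.029]
0.0 233 x [-0.032  0.03   0.041] y [-0.052 -0.033  0.015]
0.02 250 x [-0.025  0.021  0.039] y [-0.053 -0.039  0.016]
0.04 237 x [-0.02   0.022  0.028] y [-0.053 -0.04   0.015]
0.06 410 x [-0.03   0.025  0.041] y [-0.098 -0.028  0.09 ]
0.08 510 x [-0.036  0.026  0.041] y [-0.097 -0.042  0.088]
0.1 414 x [-0.034  0.014  0.04 ] y [-0.091 -0.035  0.085]
0.12 189 x [-0.009  0.007  0.013] y [-0.049 -0.009  0.04 ]
0.14 152 x [-0.009  0.008  0.013] y [-0.045 -0.004  0.038]
0.16 137 x [-0.009  0.006  0.013] y [-0.04   0.014  0.037]
0.18 27 x [-0.005  0.001  0.007] y [-0.023 -0.018  0.019]
24 0 [ -9.5 146.2]
24 -10 [  0.5 146.2]
24 -20 [ 10.5 146.2]
26 0 [ -4.8 145.5]
26 -10 [  5.2 145.5]
26 -20 [ 15.2 145.5]
28 0 [ -0.2 144.5]
28 -10 [  9.8 144.5]
28 -20 [ 19.8 144.5]
30 0 [  4.5 143.4]
30 -10 [ 14.
[... 800 characters left out ...]

(26, -0.02, -0.1) [[0.93, 0.03, -0.94, 0.87, -0.51, -0.2]]
(26, -0.02, -0.05) [[0.91, 0.02, -0.96, 0.88, -0.48, -0.15]]
(26, -0.02, 0) [[0.89, 0.01, -0.97, 0.89, -0.45, -0.1]]
(28, -0.01, -0.15) [[0.91, 0.04, -0.96, 0.98, -0.51, -0.34]]
(28, -0.01, -0.1) [[0.88, 0.03, -0.98, 1.01, -0.47, -0.3]]
(28, -0.01, -0.05) [[0.86, 0.02, -1.0, 1.04, -0.44, -0.26]]
(28, -0.01, 0) []
(28, -0.02, -0.15) [[0.93, 0.03, -0.98, 0.97, -0.52, -0.35]]
(28, -0.02, -0.1) [[0.91, 0.02, -0.99, 1.0, -0.49, -0.31]]
(28, -0.02, -0.05) []
(28, -0.02, 0) []
(30, -0.01, -0.15) []
(30, -0.01, -0.1) []
(30, -0.01, -0.05) []
(30, -0.01, 0) []
(30, -0.02, -0.15) []
(30, -0.02, -0.1) []
(30, -0.02, -0.05) []
(30, -0.02, 0) []
```

```bash
cat > scan2.py <<'E'
from ik import *
from concurrent.futures import ProcessPoolExecutor as PE
def f(a):
    lean,j,yaw,dz=a
    th=np.radians(lean); c,y0=CU,.044
    rpy=[np.pi,-th,y0+yaw]
    P=np.array(c)+np.array([np.cos(y0),np.sin(y0),0])*j+[0,0,dz]
    return a,[q.round(2).tolist() for k,q in IK(tcp_for_jaw(P,rpy),rpy,n=30,flip=False)]
if __name__=="__main__":
  jobs=[(l,j,y,dz) for l in (24,26,28) for j in (-.012,) for y in (0,.05,.1,.15) for dz in (0,.05,.1)]
  with PE() as ex:
    for a,s in ex.map(f,jobs): print(a,s)
E
python3 scan2.py
```

```text
(24, -0.012, 0, 0) []
(24, -0.012, 0, 0.05) [[0.24, 0.0, -0.88, 0.28, -0.29, 1.12]]
(24, -0.012, 0, 0.1) [[0.25, -0.07, -0.77, 0.19, -0.46, 1.21]]
(24, -0.012, 0.05, 0) [[0.17, 0.09, -1.0, 0.48, -0.07, 1.02]]
(24, -0.012, 0.05, 0.05) [[0.23, 0.01, -0.83, 0.17, -0.32, 1.29]]
(24, -0.012, 0.05, 0.1) [[0.23, -0.06, -0.74, 0.12, -0.48, 1.34]]
(24, -0.012, 0.1, 0) [[0.2, 0.1, -0.88, 0.14, -0.17, 1.38]]
(24, -0.012, 0.1, 0.05) [[0.21, 0.01, -0.79, 0.07, -0.35, 1.44]]
(24, -0.012, 0.1, 0.1) [[0.21, -0.06, -0.71, 0.05, -0.5, 1.47]]
(24, -0.012, 0.15, 0) [[0.18, 0.11, -0.81, -0.02, -0.24, 1.6]]
(24, -0.012, 0.15, 0.05) [[0.18, 0.02, -0.75, -0.01, -0.38, 1.6]]
(24, -0.012, 0.15, 0.1) [[0.18, -0.05, -0.67, -0.01, -0.53, 1.59]]
(26, -0.012, 0, 0) []
(26, -0.012, 0, 0.05) [[0.22, -0.01, -0.96, 0.41, -0.2, 1.01]]
(26, -0.012, 0, 0.1) [[0.25, -0.09, -0.83, 0.24, -0.4, 1.16]]
(26, -0.012, 0.05, 0) []
(26, -0.012, 0.05, 0.05) [[0.22, -0.01, -0.89, 0.24, -0.24, 1.22]]
(26, -0.012, 0.05, 0.1) [[0.23, -0.08, -0.79, 0.15, -0.42, 1.31]]
(26, -0.012, 0.1, 0) [[0.17, 0.09, -1.0, 0.39, -0.03, 1.16]]
(26, -0.
[... 230 characters left out ...]
0.02, -0.33, 1.6]]
(26, -0.012, 0.15, 0.1) [[0.18, -0.06, -0.71, -0.01, -0.48, 1.59]]
(28, -0.012, 0, 0) []
(28, -0.012, 0, 0.05) []
(28, -0.012, 0, 0.1) [[0.25, -0.11, -0.88, 0.31, -0.33, 1.1]]
(28, -0.012, 0.05, 0) []
(28, -0.012, 0.05, 0.05) [[0.2, -0.02, -0.97, 0.38, -0.14, 1.1]]
(28, -0.012, 0.05, 0.1) [[0.24, -0.1, -0.84, 0.19, -0.35, 1.26]]
(28, -0.012, 0.1, 0) []
(28, -0.012, 0.1, 0.05) [[0.21, -0.01, -0.88, 0.14, -0.21, 1.38]]
(28, -0.012, 0.1, 0.1) [[0.21, -0.09, -0.79, 0.08, -0.39, 1.43]]
(28, -0.012, 0.15, 0) [[0.18, 0.1, -0.86, -0.05, -0.13, 1.64]]
(28, -0.012, 0.15, 0.05) [[0.18, -0.0, -0.81, -0.02, -0.28, 1.61]]
(28, -0.012, 0.15, 0.1) [[0.18, -0.08, -0.74, -0.02, -0.42, 1.6]]
```

```bash
cat > scan3.py <<'E'
from ik import *
from concurrent.futures import ProcessPoolExecutor as PE
def jaw(th,ph): 
    d=np.radians(th-ph); return np.array([.084*np.sin(d),0,.159+.084*np.cos(d)])
def f(a):
    nm,th,ph,j,yaw,dz=a
    c,y0=(CU,.044) if nm=="pick" else (STG,.013)
    rpy=[np.pi,-np.radians(ph),y0+yaw]
    P=np.array(c)+np.array([np.cos(y0),np.sin(y0),0])*j+[0,0,dz]
    pos=P-R.from_euler('xyz',rpy).as_matrix()@jaw(th,ph)
    return a,[q.round(2).tolist() for k,q in IK(pos,rpy,n=20,flip=False)]
if __name__=="__main__":
  jobs=[(nm,35,ph,j,y,0) for nm in ("pick","stage") for ph in (15,20,24) for j in (0,-.01,) for y in ((0,.05,.1) if nm=="pick" else (-.1,-.05,0))]
  with PE() as ex:
    for a,s in ex.map(f,jobs):
        ph=np.radians(a[2]);print(a,s,"clr",round(-29-(a[3]*1000-48.2-47*np.sin(ph)+41*np.cos(ph)),1))
E
python3 scan3.py
```

```text
('pick', 35, 15, 0, 0, 0) [[0.23, 0.15, -0.77, 0.12, -0.39, 1.28]] clr -8.2
('pick', 35, 15, 0, 0.05, 0) [[0.21, 0.16, -0.75, 0.08, -0.41, 1.38]] clr -8.2
('pick', 35, 15, 0, 0.1, 0) [[0.2, 0.16, -0.72, 0.03, -0.43, 1.49]] clr -8.2
('pick', 35, 15, -0.01, 0, 0) [[0.23, 0.14, -0.79, 0.13, -0.39, 1.27]] clr 1.8
('pick', 35, 15, -0.01, 0.05, 0) [[0.22, 0.14, -0.77, 0.08, -0.4, 1.38]] clr 1.8
('pick', 35, 15, -0.01, 0.1, 0) [[0.2, 0.15, -0.74, 0.04, -0.42, 1.48]] clr 1.8
('pick', 35, 20, 0, 0, 0) [[0.23, 0.12, -0.9, 0.3, -0.21, 1.11]] clr -3.3
('pick', 35, 20, 0, 0.05, 0) [[0.22, 0.13, -0.85, 0.17, -0.25, 1.29]] clr -3.3
('pick', 35, 20, 0, 0.1, 0) [[0.2, 0.13, -0.81, 0.07, -0.28, 1.45]] clr -3.3
('pick', 35, 20, -0.01, 0, 0) [[0.23, 0.11, -0.93, 0.32, -0.2, 1.09]] clr 6.7
('pick', 35, 20, -0.01, 0.05, 0) [[0.22, 0.11, -0.88, 0.18, -0.24, 1.27]] clr 6.7
('pick', 35, 20, -0.01, 0.1, 0) [[0.2, 0.12, -0.83, 0.08, -0.28, 1.44]] clr 6.7
('pick', 35, 24, 0, 0, 0) [] clr 0.9
('pick', 35, 24, 0, 0.05, 0) [] clr 0.9
('pick', 35, 24, 0, 0.1, 0) [[0.2, 0.12, -0.89, 0.16, -0.14, 1.36]] clr 0.9
('pic
[... 911 characters left out ...]
[[0.95, 0.07, -0.81, 0.56, -0.59, 0.08]] clr 6.7
('stage', 35, 20, -0.01, -0.05, 0) [[0.94, 0.06, -0.82, 0.56, -0.57, 0.14]] clr 6.7
('stage', 35, 20, -0.01, 0, 0) [[0.93, 0.05, -0.82, 0.55, -0.55, 0.2]] clr 6.7
('stage', 35, 24, 0, -0.1, 0) [[0.92, 0.06, -0.89, 0.77, -0.52, -0.1]] clr 0.9
('stage', 35, 24, 0, -0.05, 0) [[0.91, 0.05, -0.91, 0.78, -0.49, -0.05]] clr 0.9
('stage', 35, 24, 0, 0, 0) [[0.89, 0.04, -0.92, 0.78, -0.46, 0.01]] clr 0.9
('stage', 35, 24, -0.01, -0.1, 0) [[0.94, 0.05, -0.91, 0.77, -0.52, -0.12]] clr 10.9
('stage', 35, 24, -0.01, -0.05, 0) [[0.93, 0.04, -0.92, 0.78, -0.49, -0.07]] clr 10.9
('stage', 35, 24, -0.01, 0, 0) [[0.91, 0.03, -0.93, 0.78, -0.47, -0.01]] clr 10.9
```

The current grasp (tool in line with the tongs) can't make a straight pick. I'll go back to the stand and re-grip with the tool leaning only 20°, tongs still at 35°. First checking palm clearance over the bow.

```bash
python3 - <<'E'
from h import *
ys=np.radians(-10.3);X=np.array([np.cos(ys),np.sin(ys)]);Y=np.array([-np.sin(ys),np.cos(ys)]);o=np.array([.420,-.3316])
for n in ("wrist1","scene2","scene0","top0"):
    P=np.load(n+".npz")["P"].reshape(-1,3);P=P[np.isfinite(P[:,0])]
    gx=(P[:,:2]-o)@X;gy=(P[:,:2]-o)@Y
    k=(gx>-.06)&(gx<.01)&(abs(gy)<.03)&(P[:,2]>.09)&(P[:,2]<.16)
    print(n,k.sum())
    for lo in np.arange(-.05,.0,.005):
        m=k&(gx>lo)&(gx<lo+.005)
        if m.sum(): print("   x",round(lo,3),m.sum(),"zmax",np.percentile(P[m,2],[50,98]).round(4),"y",gy[m].min().round(3),gy[m].max().round(3))
def palm(ph,g=.002):
    t=np.radians(35);c=np.array([-np.sin(t),np.cos(t)])*g+[0,.093]
    p=np.radians(ph);c=c+.047*np.array([-np.sin(p),np.cos(p)])
    return [(x,round(c[1]+(x-c[0])*np.tan(p),4)) for x in (-.04,-.03,-.02,-.01)]
for ph in (35,25,20,15): print(ph,palm(ph),palm(ph,.005))
E
```

```text
wrist1 577
   x -0.035 90 zmax [0.1174 0.1238] y -0.011 0.012
   x -0.03 184 zmax [0.1254 0.1277] y -0.014 0.014
   x -0.025 184 zmax [0.1284 0.1312] y -0.018 0.018
   x -0.02 113 zmax [0.1298 0.132 ] y -0.019 0.02
scene2 68
   x -0.035 5 zmax [0.1167 0.1192] y -0.005 0.011
   x -0.03 19 zmax [0.1159 0.1216] y -0.009 0.011
   x -0.025 19 zmax [0.1083 0.1148] y -0.007 0.01
   x -0.02 14 zmax [0.1007 0.1063] y -0.003 0.007
   x -0.015 8 zmax [0.0947 0.0974] y -0.007 0.005
   x -0.01 3 zmax [0.092  0.0923] y 0.003 0.007
scene0 175
   x -0.035 5 zmax [0.1239 0.1263] y 0.003 0.012
   x -0.03 7 zmax [0.1227 0.1296] y -0.009 0.015
   x -0.025 27 zmax [0.1156 0.1322] y -0.019 0.019
   x -0.02 42 zmax [0.1213 0.1325] y -0.022 0.02
   x -0.015 32 zmax [0.1089 0.1208] y -0.021 0.024
   x -0.01 20 zmax [0.1018 0.1122] y -0.025 0.024
   x -0.005 20 zmax [0.1018 0.1101] y -0.023 0.024
top0 200
   x -0.035 19 zmax [0.1179 0.1249] y -0.012 0.007
   x -0.03 29 zmax [0.1264 0.1294] y -0.016 0.012
   x -0.025 35 zmax [0.1278 0.133 ] y -0.016 0.016
   x -0.02 34 zmax [0.1254 0.1321] y -0.022 0.019
   x 
[... 392 characters left out ...]
04, np.float64(0.1284)), (-0.03, np.float64(0.133)), (-0.02, np.float64(0.1377)), (-0.01, np.float64(0.1424))] [(-0.04, np.float64(0.1316)), (-0.03, np.float64(0.1363)), (-0.02, np.float64(0.141)), (-0.01, np.float64(0.1456))]
20 [(-0.04, np.float64(0.1305)), (-0.03, np.float64(0.1342)), (-0.02, np.float64(0.1378)), (-0.01, np.float64(0.1414))] [(-0.04, np.float64(0.1336)), (-0.03, np.float64(0.1372)), (-0.02, np.float64(0.1409)), (-0.01, np.float64(0.1445))]
15 [(-0.04, np.float64(0.1329)), (-0.03, np.float64(0.1356)), (-0.02, np.float64(0.1382)), (-0.01, np.float64(0.1409))] [(-0.04, np.float64(0.1358)), (-0.03, np.float64(0.1385)), (-0.02, np.float64(0.1412)), (-0.01, np.float64(0.1438))]
```

```bash
python3 - <<'E'
from h import *
goto([.329,-.3157,.39],RST,6)
E
```

```text
d mm [-176.7 -176.1  -27.8] 251.0 rv [ 0.1733 -0.3647 -0.3323] deg 29.96
per row [-29.5 -29.4  -4.6] [ 0.0289 -0.0608 -0.0554]
```

Emit:
arm_command:
  targets:
    - [[0.029,-0.061,-0.0555],[-29.5,-29.4,-4.6],0.485]
    - [[0.029,-0.061,-0.0555],[-29.5,-29.4,-4.6],0.485]
    - [[0.029,-0.061,-0.0555],[-29.5,-29.4,-4.6],0.485]
    - [[0.029,-0.061,-0.0555],[-29.5,-29.4,-4.6],0.485]
    - [[0.029,-0.061,-0.0555],[-29.5,-29.4,-4.6],0.485]
    - [[0.029,-0.061,-0.0555],[-29.5,-29.4,-4.6],0.485]
    - [[0,0,0],[0,0,0],0.485]

```text
t: 8.0
eef_pos: [0.3229, -0.3196, 0.3844]
ee_rot: [-3.126, -0.607, -0.2]
force: [-0.3, -0.7, -1.4]
width: 0.0453
```

```bash
python3 - <<'E'
from h import *
goto([.3285,-.3157,.25],[np.pi,-.612,-.181],6)
E
```

```text
d mm [   5.6    3.9 -134.4] 134.5 rv [-0.0132 -0.0023  0.0106] deg 0.98
per row [  0.9   0.6 -22.4] [-0.0022 -0.0004  0.0018]
```

Emit:
arm_command:
  targets:
    - [[-0.013,-0.002,0.0106],[5.6,3.9,-35],0.485]
    - [[0,0,0],[0,0,-35],0.485]
    - [[0,0,0],[0,0,-35],0.485]
    - [[0,0,0],[0,0,-20],0.485]
    - [[0,0,0],[0,0,-9],0.485]
    - [[0,0,0],[0,0,0],0.485]

```text
t: 8.6
eef_pos: [0.3324, -0.3125, 0.2493]
ee_rot: [3.14, -0.605, -0.17]
force: [0.7, -0.6, -0.5]
width: 0.0455
```

```bash
python3 - <<'E'
from h import *
s=get_state();print(s["force"],s["ee_rot"])
goto([.3285,-.3157,.2249],[np.pi,-.612,-.181])
E
```

```text
[ 0.68256537 -0.64939847 -0.50993911] [ 3.13994165 -0.60450766 -0.16984143]
d mm [ -3.9  -3.2 -24.4] 24.9 rv [ 0.     -0.0076 -0.0102] deg 0.73
```

Emit:
arm_command:
  targets:
    - [[0,-0.0076,-0.0102],[-3.9,-3.2,0],0.485]
    - [[0,0,0],[0,0,-10],0.485]
    - [[0,0,0],[0,0,0],0.485]

```text
t: 8.9
eef_pos: [0.3287, -0.3157, 0.241]
ee_rot: [3.141, -0.615, -0.18]
force: [-0.8, -0.5, -1.2]
width: 0.0454
```

```bash
python3 - <<'E'
from h import *
s=get_state();print(s["force"],s["ee_rot"])
goto([.3285,-.3157,.2249],[np.pi,-.612,-.181])
E
```

```text
[-0.80202501 -0.51000581 -1.21995477] [ 3.14111972 -0.6148396  -0.17993901]
d mm [ -0.2   0.  -16.1] 16.1 rv [ 0.0009  0.0027 -0.0008] deg 0.17
```

Emit:
arm_command:
  targets:
    - [[0,0.0027,0],[0,0,-8],0.485]
    - [[0,0,0],[0,0,-5],0.485]
    - [[0,0,0],[0,0,-2],0.485]
    - [[0,0,0],[0,0,0],0.485]

```text
t: 9.3
eef_pos: [0.329, -0.3157, 0.2259]
ee_rot: [3.141, -0.611, -0.179]
force: [-0.2, 0.4, -0.9]
width: 0.045
```

```bash
python3 - <<'E'
from h import *
s=get_state();print(s["force"],s["moment"])
goto([.3285,-.3157,.2249],[np.pi,-.612,-.181])
# regrasp pose phi=20 about same grasp point (+2mm more to bow)
R0=R.from_euler('xyz',s["ee_rot"]).as_matrix(); g=s["eef_pos"]+R0[:,2]*(.159-.002)
rp=[np.pi,-np.radians(20),-.181]; R1=R.from_euler('xyz',rp).as_matrix(); t=g-R1[:,2]*.159
print("grasp",g,"tcp20",t); goto(t,rp,3)
E
```

```text
[-0.23206148  0.38984282 -0.87012881] [0.35701683 2.00284598 0.01339783]
d mm [-0.5  0.  -1. ] 1.1 rv [ 0.0005 -0.0007 -0.0015] deg 0.1
grasp [ 0.41766001 -0.3318781   0.09732137] tcp20 [ 0.36416717 -0.32208875  0.2467325 ]
d mm [35.2 -6.4 20.9] 41.4 rv [ 0.0476  0.258  -0.0016] deg 15.03
per row [11.7 -2.1  7. ] [ 0.0159  0.086  -0.0005]
```

Emit:
arm_command:
  targets:
    - [[0,0,0],[-0.4,0,-1],0.485]
    - [[0,0,0],[0,0,0],0.4]
    - [[0,0,0],[0,0,0],0.2]
    - [[0,0,0],[0,0,0],0.1]
    - [[0,0,0],[0,0,0],0.1]
    - [[0,0,0],[0,0,0],0.1]

```text
t: 9.9
eef_pos: [0.3287, -0.3156, 0.2248]
ee_rot: [3.141, -0.611, -0.178]
force: [-0.3, -0.3, -0.2]
width: 0.0769
```

```bash
python3 - <<'E'
from h import *
s=get_state();print(s["force"],s["moment"],s["width"])
p,d,P,c=cloud("scene"); np.savez("scene4.npz",p=p,P=P)
cv2.imwrite("pics/scene4.png",cv2.resize(p[80:220,120:320,::-1],None,fx=4,fy=4,interpolation=cv2.INTER_CUBIC))
E
```

```text
[-0.28215708 -0.25888387 -0.19249029] [0.28891619 1.93267903 0.01513885] 0.07690468989671521
```

View pics/scene4.png

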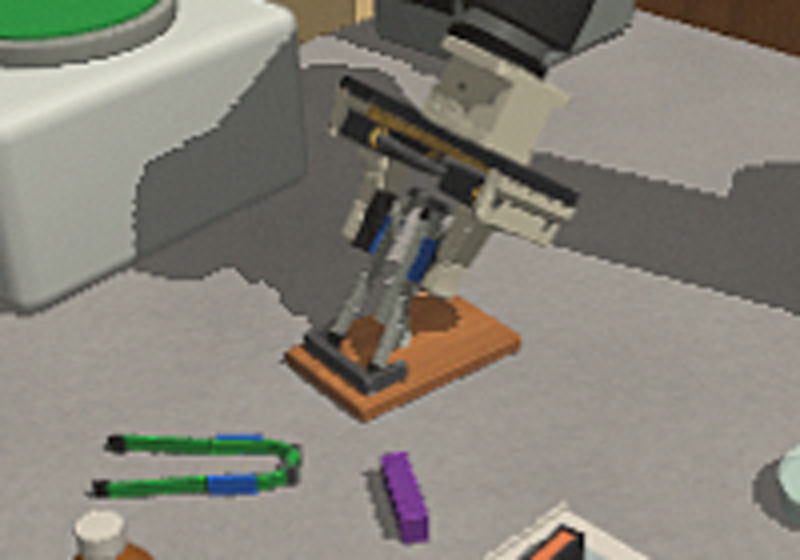

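Tongs rest in the stand as before: blue pads at (380,235) and (423,258), jaws in the pocket. Now swinging the tool to 20° about the grasp point.

Emit:
arm_command:
  targets:
    - [[0.008,0.043,0],[4,-0.8,6],0]
    - [[0.016,0.086,-0.001],[11.7,-2.1,6.5],0]
    - [[0.016,0.086,-0.001],[11.7,-2.1,5.5],0]
    - [[0.008,0.043,-0.001],[7.8,-1.4,3],0]
    - [[0,0,0],[0,0,0],0]

```text
t: 10.45
eef_pos: [0.3621, -0.3218, 0.2445]
ee_rot: [-3.14, -0.364, -0.18]
force: [-0.3, 0.5, 0.6]
width: 0.0877
```

```bash
python3 - <<'E'
from h import *
s=get_state();print(s["force"],s["moment"],s["width"])
goto([.3639,-.322,.2455],[np.pi,-np.radians(20),-.181])
p,d,P,c=cloud("scene"); np.savez("scene5.npz",p=p,P=P)
cv2.imwrite("pics/scene5.png",cv2.resize(p[80:220,120:320,::-1],None,fx=4,fy=4,interpolation=cv2.INTER_CUBIC))
E
```

```text
[-0.28056243  0.45910527  0.63606956] [ 0.17466342  1.14326657 -0.00341149] 0.0876542886641215
d mm [ 1.8 -0.2  1. ] 2.0 rv [ 0.0015  0.0152 -0.0016] deg 0.88
```

View pics/scene5.png

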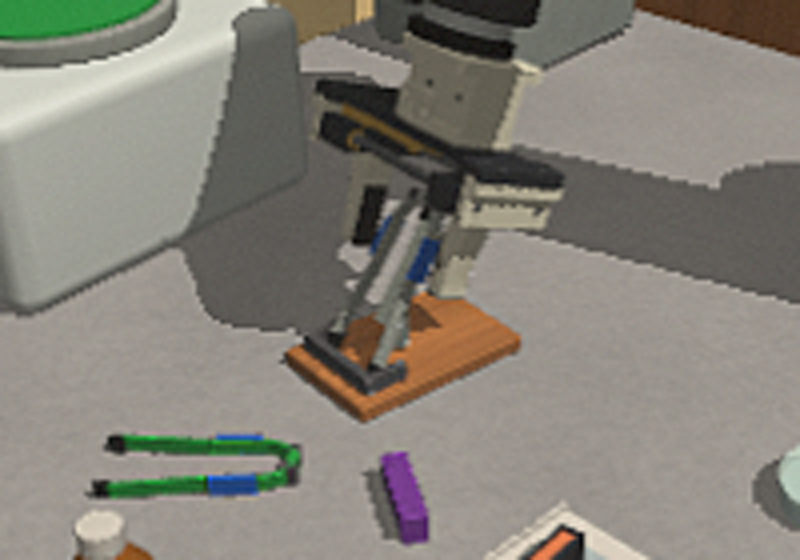

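Tool now leans about 20° with the fingers still straddling the pads (blue at (380,235) and (425,258)). Small trim, then close.

Emit:
arm_command:
  targets:
    - [[0.0015,0.015,-0.0015],[1.8,-0.2,1],0.3]
    - [[0,0,0],[0,0,0],0.42]
    - [[0,0,0],[0,0,0],0.47]
    - [[0,0,0],[0,0,0],0.49]
    - [[0,0,0],[0,0,0],0.49]
    - [[0,0,0],[0,0,0],0.49]
    - [[0,0,0],[0,0,0],0.49]
    - [[0,0,0],[0,0,0],0.49]
  squeeze: 40

```text
t: 11.3
eef_pos: [0.3626, -0.3221, 0.2452]
ee_rot: [-3.141, -0.349, -0.183]
force: [0.5, 0.6, -0.1]
width: 0.0448
```

```bash
python3 - <<'E'
from h import *
s=get_state();print(s["eef_pos"],s["ee_rot"],s["force"],s["moment"],s["width"],s["q"])
E
```

```text
[ 0.36264654 -0.32209023  0.2451999 ] [-3.14066978 -0.34948861 -0.18346294] [ 0.46449349  0.63258002 -0.07798454] [ 0.13997478  1.11342338 -0.01272761] 0.04475741847551058 [-0.35009766  0.15140603 -0.67613904 -0.1479161  -0.40231119  1.86379327]
```

Emit:
arm_command:
  targets:
    - [[0,0,0],[0,0,5],0.49]
    - [[0,0,0],[0,0,15],0.49]
    - [[0,0,0],[0,0,25],0.49]
    - [[0,0,0],[0,0,30],0.49]
    - [[0,0,0],[0,0,20],0.49]
    - [[0,0,0],[0,0,0],0.49]
    - [[0,0,0],[0,0,0],0.49]

```text
t: 12.0
eef_pos: [0.3624, -0.3219, 0.3405]
ee_rot: [-3.141, -0.35, -0.184]
force: [1.1, -0.5, -1.2]
width: 0.0449
```

```bash
cat > jm.py <<'E'
from h import *
def meas(tag,crop=(60,210,120,320)):
    s=get_state()
    p,d,P,c=cloud("scene"); np.savez(tag+".npz",p=p,P=P)
    a,b,e,f=crop
    cv2.imwrite(f"pics/{tag}.png",cv2.resize(p[a:b,e:f,::-1],None,fx=4,fy=4,interpolation=cv2.INTER_CUBIC))
    T=R.from_euler('xyz',s["ee_rot"]).as_matrix();t=s["eef_pos"]
    L=(P-t)@T; V=p.max(-1)
    m=np.isfinite(L[...,0])&(L[...,0]>-.0)&(L[...,0]<.05)&(abs(L[...,1])<.04)&(L[...,2]>.19)&(L[...,2]<.27)
    return s,T,t,L,V,m,P
E
python3 - <<'E'
from jm import *
s,T,t,L,V,m,P=meas("scene6")
print(s["eef_pos"],s["ee_rot"],s["width"])
for sg in (-1,1):
    k=m&(np.sign(L[...,1])==sg)
    A=L[k]; d=A-A.mean(0); e=np.linalg.svd(d,full_matrices=False)[2][0]; e*=np.sign(e[2])
    print(sg,k.sum(),"axis ang",np.degrees(np.arctan2(e[0],e[2])).round(2),A.mean(0).round(4))
    h=np.array([e[0],0,e[2]]);h/=np.linalg.norm(h); pr=A@h; print("   tip along",pr.max().round(4),np.percentile(pr,98).round(4))
    b=k&(V<60)&(L@h>pr.max()-.014); print("   jaw pts",b.sum(),np.percentile(L[b],[5,50,95],axis=0).round(4).tolist())
E
```

```text
[ 0.36242985 -0.32190715  0.34053206] [-3.1405613  -0.35041291 -0.18356212] 0.04488559973396269
-1 94 axis ang 15.7 [ 0.0179 -0.0225  0.2203]
   tip along 0.2471 0.2462
   jaw pts 12 [[0.0208, -0.0243, 0.2409], [0.0269, -0.023, 0.2446], [0.0302, -0.019, 0.2484]]
1 90 axis ang 15.27 [0.0182 0.0179 0.2197]
   tip along 0.2468 0.2462
   jaw pts 13 [[0.0218, 0.0153, 0.2382], [0.0263, 0.017, 0.2438], [0.0312, 0.0214, 0.2472]]
```

View pics/scene6.png

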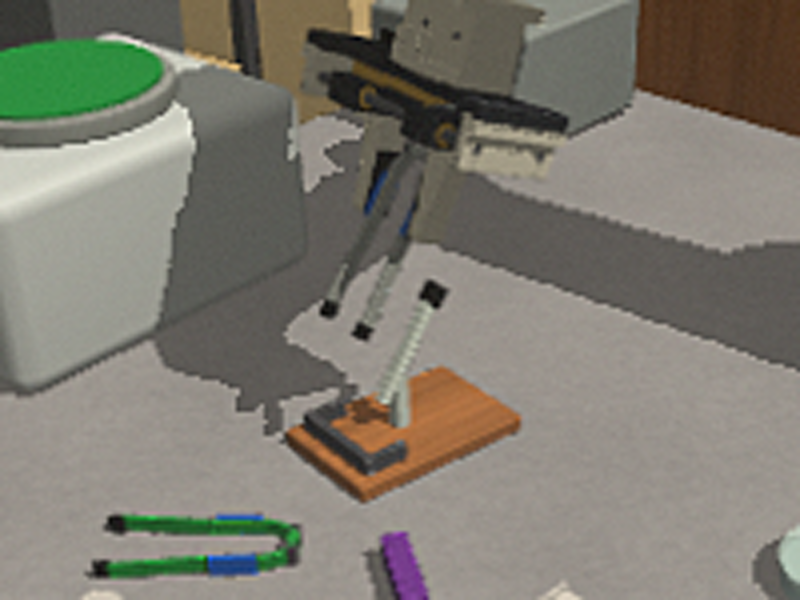

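Tongs are held leaning about 35.5°, 15.5° relative to the tool. Jaws at (328,308) and (362,330), clear of the stand. Planning the path with the model.

```bash
cat >> h.py <<'E'
JAW=np.array([.0251,-.0005,.2431]); L20=-np.radians(20)
RPK=[np.pi,L20,.044]; RPL=[np.pi,L20,.0]
SOFF=-.013
CUJ=[.5645+SOFF,-.0905+SOFF*.044,.023]
STJ=[.553-.005+SOFF,.2296-.0002,.1035]
RET=[.3626,-.3221,.2452]; RRET=[-3.1407,-.3495,-.1835]
E
python3 - <<'E'
from ik import *
a=tcp_for_jaw(CUJ,RPK);b=tcp_for_jaw(STJ,RPL);print("pick",a,"stage",b)
for nm,p,r in (("pick",a,RPK),("pick+50",a+[0,0,.05],RPK),("pick+105",a+[0,0,.105],RPK),("mid y.0",[(a[0]+b[0])/2,0,b[2]+.025],RPK),("y.1",[b[0],.08,b[2]+.025],RPL),("stage+25",b+[0,0,.025],RPL),("stage",b,RPL)):
    print(nm,np.round(p,3),[q.round(2).tolist() for k,q in IK(p,r,n=20,flip=False)])
goto(a+[0,0,.07],RPK,7)
E
```

```text
pick [ 0.44489391 -0.09626618  0.24285457] stage [0.42826862 0.2289     0.32335457]
pick [ 0.445 -0.096  0.243] [[0.23, 0.09, -0.94, 0.31, -0.21, 1.09]]
pick+50 [ 0.445 -0.096  0.293] [[0.25, 0.01, -0.83, 0.18, -0.4, 1.21]]
pick+105 [ 0.445 -0.096  0.348] [[0.25, -0.07, -0.73, 0.13, -0.58, 1.26]]
mid y.0 [0.437 0.    0.348] [[0.51, -0.11, -0.82, 0.29, -0.57, 0.88]]
y.1 [0.428 0.08  0.348] [[0.72, -0.11, -0.86, 0.41, -0.59, 0.54]]
stage+25 [0.428 0.229 0.348] [[0.97, -0.0, -0.79, 0.49, -0.64, 0.22]]
stage [0.428 0.229 0.323] [[0.96, 0.03, -0.84, 0.55, -0.57, 0.16]]
d mm [ 82.6 225.6 -26.9] 241.7 rv [-1.300e-03 -1.000e-04  2.273e-01] deg 13.02
per row [11.8 32.2 -3.8] [-0.0002 -0.      0.0325]
```

Emit:
arm_command:
  targets:
    - [[0,0,0.0325],[11.8,32.2,0],0.49]
    - [[0,0,0.0325],[11.8,32.2,0],0.49]
    - [[0,0,0.0325],[11.8,32.2,-5],0.49]
    - [[0,0,0.0325],[11.8,32.2,-5],0.49]
    - [[0,0,0.0325],[11.8,32.2,-5],0.49]
    - [[0,0,0.0325],[11.8,32.2,-6],0.49]
    - [[0,0,0.0325],[11.8,32.2,-6],0.49]
    - [[0,0,0],[0,0,0],0.49]

```text
t: 12.85
eef_pos: [0.4458, -0.0942, 0.3116]
ee_rot: [-3.141, -0.347, 0.049]
force: [-0.2, -0.2, -0.7]
width: 0.0447
```

```bash
python3 - <<'E'
from h import *
s=get_state();print(s["q"].round(3),s["width"])
goto(tcp_for_jaw(CUJ,RPK)+[0,0,.03],RPK)
E
```

```text
[ 0.254 -0.021 -0.789  0.154 -0.468  1.24 ] 0.04467321780831645
d mm [ -0.9  -2.1 -38.7] 38.8 rv [-0.0001 -0.0023 -0.0051] deg 0.32
```

Emit:
arm_command:
  targets:
    - [[0,-0.0023,-0.005],[-0.9,-2.1,-15],0.49]
    - [[0,0,0],[0,0,-14],0.49]
    - [[0,0,0],[0,0,-9.7],0.49]
    - [[0,0,0],[0,0,0],0.49]

```text
t: 13.25
eef_pos: [0.4432, -0.0993, 0.2723]
ee_rot: [3.142, -0.347, 0.039]
force: [-1.0, -0.9, 0.1]
width: 0.0453
```

```bash
python3 - <<'E'
from jm import *
s,T,t,L,V,m,P=meas("scene7",(110,260,190,340))
goto(tcp_for_jaw(CUJ,RPK),RPK)
j=t+T@JAW; print("jaw model",j)
for sg in (-1,1):
    k=m&(np.sign(L[...,1])==sg)&(L[...,2]>.225)&(V<70)
    print(sg,k.sum(),np.percentile(L[k],[5,50,95],axis=0).round(4).tolist(),np.percentile(P[k],[5,50,95],axis=0).round(4).tolist())
p,d,P,c=cloud("wrist");cv2.imwrite("pics/wrist7.png",cv2.resize(p[...,::-1],None,fx=1.5,fy=1.5))
E
```

```text
d mm [  1.2   2.9 -30.4] 30.6 rv [-0.0001 -0.0007  0.005 ] deg 0.29
jaw model [ 0.54934581 -0.09468429  0.05222973]
-1 44 [[0.0016, -0.0226, 0.2415], [0.0204, -0.0125, 0.2626], [0.034, -0.0084, 0.2692]] [[0.5337, -0.0869, 0.0226], [0.5493, -0.0828, 0.032], [0.5661, -0.0725, 0.055]]
1 22 [[0.0089, 0.002, 0.2395], [0.024, 0.0177, 0.2459], [0.0309, 0.02, 0.2628]] [[0.5385, -0.1149, 0.0316], [0.5504, -0.1129, 0.0501], [0.5564, -0.0971, 0.0567]]
```

View pics/scene7.png

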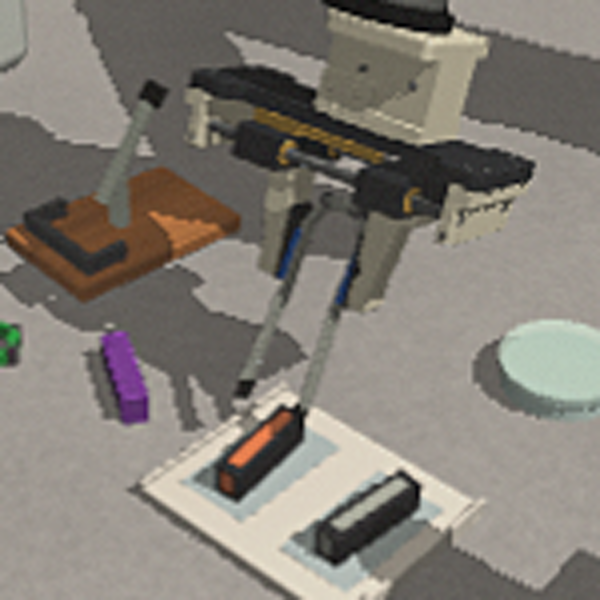

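View pics/wrist7.png

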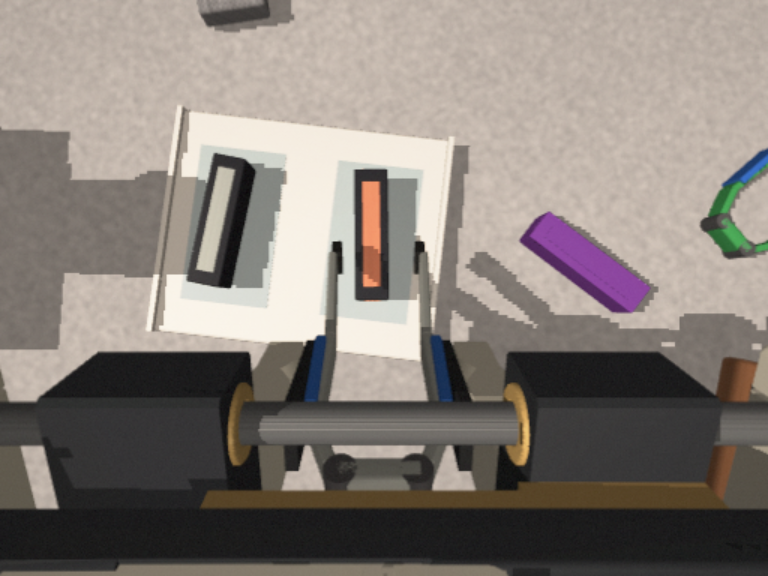

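The wrist view shows the copper bar at (371,235) running straight between the open jaws at (337,257) and (420,257), gap centre 378. The 3 mm +y correction brings it to centre. Descending.

Emit:
arm_command:
  targets:
    - [[0,0,0.005],[1.2,2.9,-5],0.49]
    - [[0,0,0],[0,0,-5],0.49]
    - [[0,0,0],[0,0,0],0.49]

```text
t: 13.65
eef_pos: [0.4453, -0.0959, 0.2639]
ee_rot: [-3.141, -0.351, 0.044]
force: [-0.1, -0.7, -0.3]
width: 0.0447
```

```bash
python3 - <<'E'
from h import *
goto(tcp_for_jaw(CUJ,RPK),RPK)
E
```

```text
d mm [ -0.4  -0.4 -21.1] 21.1 rv [-0.0007  0.0016 -0.0004] deg 0.1
```

Emit:
arm_command:
  targets:
    - [[0,0,0],[-0.4,-0.4,-9],0.49]
    - [[0,0,0],[0,0,-8],0.49]
    - [[0,0,0],[0,0,-4],0.49]
    - [[0,0,0],[0,0,0],0.49]
    - [[0,0,0],[0,0,0],0.49]

```text
t: 14.15
eef_pos: [0.4452, -0.0963, 0.2437]
ee_rot: [-3.141, -0.352, 0.044]
force: [0.0, 0.2, -0.7]
width: 0.045
```

```bash
python3 - <<'E'
from jm import *
s,T,t,L,V,m,P=meas("scene8",(130,250,200,320))
print(s["q"].round(3),s["force"],s["moment"]);goto(tcp_for_jaw(CUJ,RPK),RPK)
p,d,P,c=cloud("wrist");cv2.imwrite("pics/wrist8.png",cv2.resize(p[50:290,150:400,::-1],None,fx=2.4,fy=2.4))
E
```

```text
[ 0.229  0.09  -0.938  0.312 -0.206  1.091] [ 0.02409679  0.20263849 -0.71656812] [-0.09363396  1.21797569  0.0256004 ]
d mm [-0.5 -0.  -1. ] 1.1 rv [-0.0009  0.0032 -0.0005] deg 0.19
```

View pics/scene8.png

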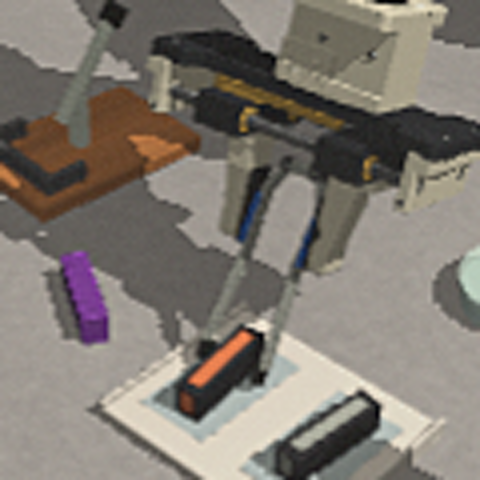

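View pics/wrist8.png

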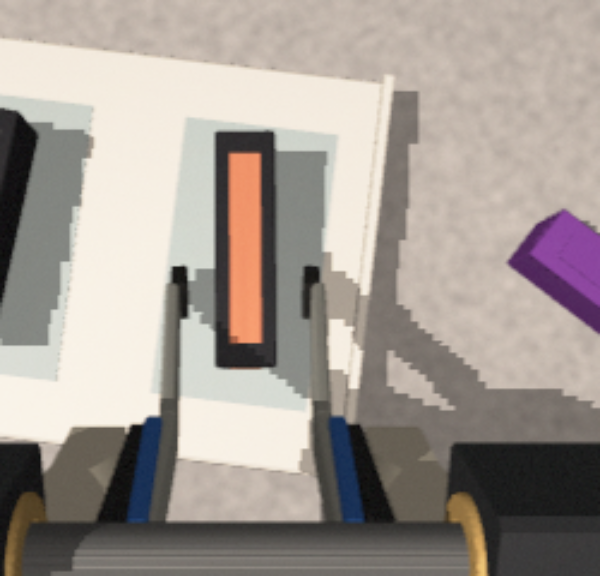

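The jaws at (180,290) and (312,290) straddle the copper bar (215–275) evenly, about 13 mm behind its middle as planned. Squeezing.

Emit:
arm_command:
  targets:
    - [[0,0,0],[0,0,0],0.51]
    - [[0,0,0],[0,0,0],0.53]
    - [[0,0,0],[0,0,0],0.55]
    - [[0,0,0],[0,0,0],0.58]
    - [[0,0,0],[0,0,0],0.65]
    - [[0,0,0],[0,0,0],0.7]
    - [[0,0,0],[0,0,0],0.7]
  squeeze: 40

```text
t: 14.95
eef_pos: [0.4451, -0.0963, 0.2436]
ee_rot: [-3.141, -0.352, 0.044]
force: [-2.8, -1.4, 3.0]
width: 0.0404
```

```bash
python3 - <<'E'
from h import *
s=get_state();print(s["eef_pos"],s["width"],s["force"],s["moment"])
p,d,P,c=cloud("wrist");cv2.imwrite("pics/wrist9.png",cv2.resize(p[50:290,150:400,::-1],None,fx=2.4,fy=2.4))
E
```

```text
[ 0.44513172 -0.09630598  0.24356188] 0.04038276380504147 [-2.76118393 -1.42756393  2.97282193] [-0.12139904  1.41807265 -0.01366508]
```

View pics/wrist9.png

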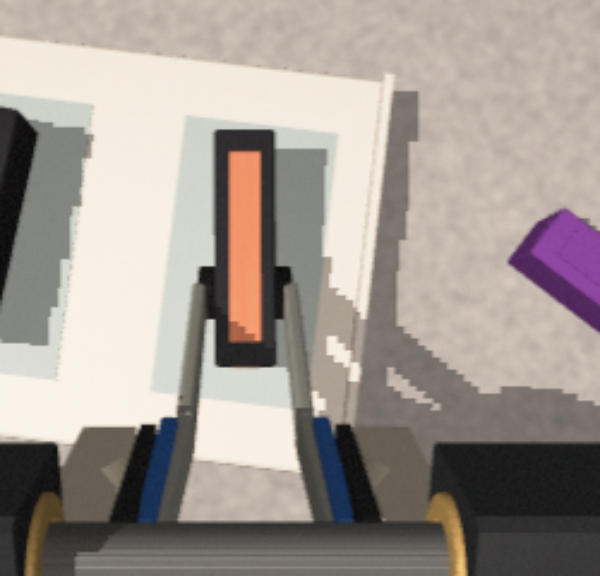

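Clamped at 40.4 mm over the pads with the jaws flush on the bar. Lifting gently.

Emit:
arm_command:
  targets:
    - [[0,0,0],[0,0,5],0.7]
    - [[0,0,0],[0,0,12],0.7]
    - [[0,0,0],[0,0,20],0.7]
    - [[0,0,0],[0,0,25],0.7]
    - [[0,0,0],[0,0,25],0.7]
    - [[0,0,0],[0,0,15],0.7]
    - [[0,0,0],[0,0,6],0.7]
    - [[0,0,0],[0,0,0],0.7]
  squeeze: 42

```text
t: 15.8
eef_pos: [0.4452, -0.0961, 0.3521]
ee_rot: [-3.14, -0.353, 0.044]
force: [-0.5, 0.3, -2.3]
width: 0.0404
```

```bash
cat > cu.py <<'E'
from h import *
def cu(P,p,c,rad=.06):
    hsv=cv2.cvtColor(p,cv2.COLOR_RGB2HSV);H,S,V=[hsv[...,i].astype(int) for i in range(3)]
    m=(H>3)&(H<16)&(S>120)&(V>80)&(np.linalg.norm(P-np.array(c),axis=-1)<rad)
    A=P[m]; A=A[np.isfinite(A[:,0])]
    A=A[A[:,2]>np.median(A[:,2])-.01]
    mu=A.mean(0);u,s,v=np.linalg.svd(A-mu,full_matrices=False); e=v[0]*np.sign(v[0][0])
    pr=(A-mu)@e
    print("copper n",len(A),"centre",(mu+e*(pr.max()+pr.min())/2).round(4),"len",np.ptp(pr).round(4),"dir",e.round(4),"yaw deg",np.degrees(np.arctan2(e[1],e[0])).round(2),"pitch",np.degrees(np.arcsin(e[2])).round(2),"normal",v[2].round(3))
E
python3 - <<'E'
from cu import *
s=get_state();print(s["eef_pos"],s["ee_rot"],s["width"],s["force"])
p,d,P,c=cloud("scene")
j=s["eef_pos"]+R.from_euler('xyz',s["ee_rot"]).as_matrix()@JAW; print("jaw",j)
cu(P,p,j+[.013,0,.01])
cv2.imwrite("pics/scene10.png",cv2.resize(p[100:250,190:340,::-1],None,fx=4,fy=4,interpolation=cv2.INTER_CUBIC))
p,d,P,c=cloud("wrist");cu(P,p,j+[.013,0,.01])
E
```

```text
[ 0.44519932 -0.09614799  0.35212117] [-3.14005624 -0.35319298  0.04403036] 0.04041143538939583 [-0.53498253  0.2975125  -2.2524852 ]
jaw [ 0.55269402 -0.09053755  0.13270995]
copper n 83 centre [ 0.5683 -0.0902  0.1403] len 0.0655 dir [ 0.9971  0.0533 -0.0541] yaw deg 3.06 pitch -3.1 normal [ 0.06  -0.118  0.991]
copper n 1112 centre [ 0.5608 -0.0898  0.1396] len 0.0632 dir [ 0.9991  0.0434 -0.0015] yaw deg 2.48 pitch -0.08 normal [ 0.003 -0.041  0.999]
```

View pics/scene10.png

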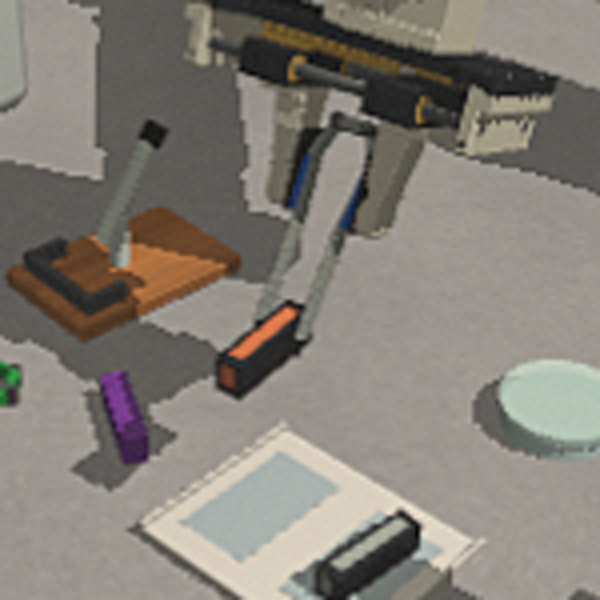

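The bar is held flat, strip up, at (260,345), and the steel bar is untouched. Checking arm-link clearance at the stage pose.

```bash
python3 - <<'E'
from ik import *
from ik import _r
def pts(q):
    A=_r('z',q[0]);p=np.array([0,0,.1985]);o=[p]
    A=A@_r('y',q[1]);p=p+A[:,2]*.6017;o.append(p)
    A=A@_r('y',-q[2]);p=p+A[:,0]*.4634;o.append(p)
    A=A@_r('x',-q[3]);p=p-A[:,1]*.192;o.append(p)
    A=A@_r('y',-q[4]);p=p+A[:,0]*.2;o.append(p)
    return np.array(o)
r=[np.pi,L20,.013]
for pos in ([.432,.06,.352],[.432,.14,.352],[.432,.2278,.352],[.432,.2278,.3243]):
    for k,q in IK(pos,r,n=15,flip=False): print(pos,q.round(2)); print(pts(q).round(3).tolist())
goto([.432,.2278,.352],r,10)
E
```

```text
[0.432, 0.06, 0.352] [ 0.67 -0.12 -0.85  0.38 -0.59  0.63]
[[0.0, 0.0, 0.198], [-0.055, -0.043, 0.796], [0.216, 0.17, 0.487], [0.364, 0.059, 0.54], [0.432, 0.06, 0.352]]
[0.432, 0.14, 0.352] [ 0.83 -0.07 -0.83  0.45 -0.62  0.42]
[[0.0, 0.0, 0.198], [-0.03, -0.033, 0.799], [0.198, 0.215, 0.48], [0.364, 0.139, 0.54], [0.432, 0.14, 0.352]]
[0.432, 0.2278, 0.352] [ 0.97 -0.   -0.77  0.48 -0.65  0.25]
[[0.0, 0.0, 0.198], [-0.0, -0.0, 0.8], [0.188, 0.273, 0.476], [0.364, 0.227, 0.54], [0.432, 0.228, 0.352]]
[0.432, 0.2278, 0.3243] [ 0.95  0.03 -0.83  0.54 -0.56  0.19]
[[0.0, 0.0, 0.198], [0.011, 0.016, 0.8], [0.186, 0.261, 0.448], [0.364, 0.227, 0.512], [0.432, 0.228, 0.324]]
d mm [-12.7 324.1   1.4] 324.4 rv [-0.0009  0.0012 -0.0313] deg 1.79
per row [-1.3 32.4  0.1] [-0.0001  0.0001 -0.0031]
```

Emit:
arm_command:
  targets:
    - [[0,0,-0.003],[-1,10,-3],0.7]
    - [[0,0,-0.003],[-1,20,-3],0.7]
    - [[0,0,-0.004],[-1.5,30,-3],0.7]
    - [[0,0,-0.004],[-1.5,30,-3],0.7]
    - [[0,0,-0.004],[-1.5,30,0],0.7]
    - [[0,0,-0.004],[-1.5,30,0],0.7]
    - [[0,0,-0.004],[-1.5,20,0],0.7]
    - [[0,0,-0.004],[-1.5,10,0],0.7]

```text
t: 16.7
eef_pos: [0.4338, 0.0851, 0.3383]
ee_rot: [3.141, -0.35, 0.016]
force: [-0.3, 0.2, -1.3]
width: 0.0399
```

```bash
python3 - <<'E'
from h import *
s=get_state();print(s["width"])
goto([.432,.2278,.340],[np.pi,L20,.013],6)
E
```

```text
0.03994019228553337
d mm [ -1.8 142.7   1.7] 142.7 rv [ 0.0005  0.0009 -0.0031] deg 0.19
per row [-0.3 23.8  0.3] [ 0.0001  0.0001 -0.0005]
```

Emit:
arm_command:
  targets:
    - [[0,0,-0.001],[-0.6,15,0.5],0.7]
    - [[0,0,-0.001],[-0.6,25,0.5],0.7]
    - [[0,0,-0.001],[-0.6,30,0.5],0.7]
    - [[0,0,0],[0,30,0],0.7]
    - [[0,0,0],[0,20,0],0.7]
    - [[0,0,0],[0,12,0],0.7]
    - [[0,0,0],[0,8,0],0.7]
    - [[0,0,0],[0,0,0],0.7]

```text
t: 17.5
eef_pos: [0.4323, 0.224, 0.3404]
ee_rot: [3.141, -0.351, 0.012]
force: [0.2, -0.1, -1.2]
width: 0.0401
```

```bash
python3 - <<'E'
from cu import *
s=get_state();print(s["width"],s["force"])
goto([.432,.2278,.3243],[np.pi,L20,.013])
p,d,P,c=cloud("scene");j=s["eef_pos"]+R.from_euler('xyz',s["ee_rot"]).as_matrix()@JAW
cu(P,p,j+[.013,0,.01])
cv2.imwrite("pics/scene11.png",cv2.resize(p[150:340,320:512,::-1],None,fx=3,fy=3,interpolation=cv2.INTER_CUBIC))
p,d,P,c=cloud("wrist");cu(P,p,j+[.013,0,.01]);np.savez("wrist11.npz",p=p,P=P)
cv2.imwrite("pics/wrist11.png",cv2.resize(p[...,::-1],None,fx=1.5,fy=1.5))
E
```

```text
0.04014647350101981 [ 0.20618876 -0.11278576 -1.23158102]
d mm [ -0.3   3.8 -16.1] 16.5 rv [0.0002 0.0018 0.001 ] deg 0.12
copper n 121 centre [0.5545 0.226  0.128 ] len 0.0666 dir [ 0.9966  0.0134 -0.0813] yaw deg 0.77 pitch -4.67 normal [0.079 0.141 0.987]
copper n 173 centre [0.5248 0.2262 0.1285] len 0.018 dir [ 0.9456 -0.3041  0.1152] yaw deg -17.83 pitch 6.62 normal [-0.122 -0.004  0.992]
```

View pics/scene11.png

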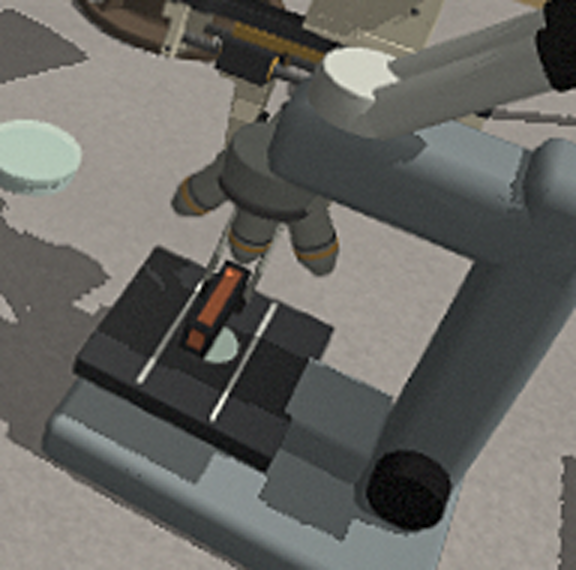

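View pics/wrist11.png

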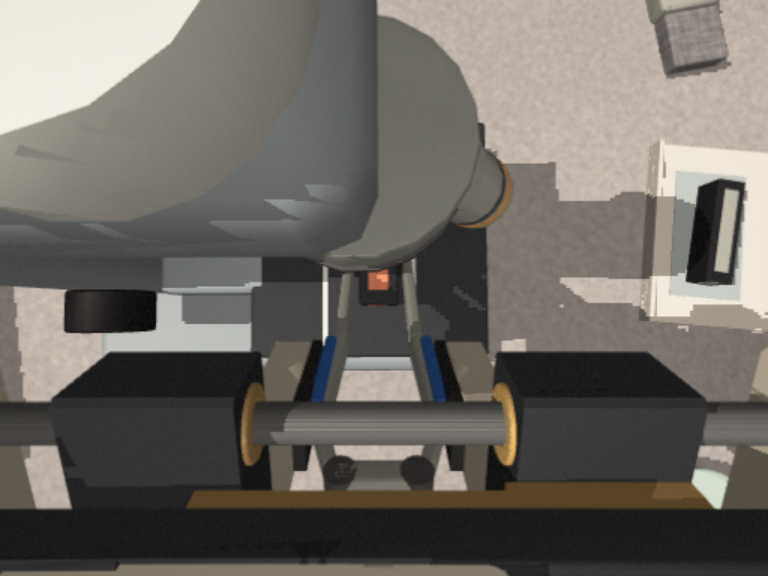

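The bar is under the upright objective at (215,310) between the pale lines, with the tongs below the head and clear. Shifting 3.8 mm in y and lowering onto the stage.

Emit:
arm_command:
  targets:
    - [[0,0.002,0.001],[0,3.8,-3],0.7]
    - [[0,0,0],[0,0,-5],0.7]
    - [[0,0,0],[0,0,-4],0.7]
    - [[0,0,0],[0,0,-2],0.7]
    - [[0,0,0],[0,0,-1],0.7]
    - [[0,0,0],[0,0,0],0.7]

```text
t: 18.2
eef_pos: [0.4324, 0.2274, 0.3258]
ee_rot: [-3.141, -0.35, 0.012]
force: [0.3, 0.7, -0.6]
width: 0.0406
```

```bash
python3 - <<'E'
from cu import *
s=get_state();print(s["width"],s["force"])
goto([.432,.2278,.3243],[np.pi,L20,.013])
p,d,P,c=cloud("scene");j=s["eef_pos"]+R.from_euler('xyz',s["ee_rot"]).as_matrix()@JAW
cu(P,p,j+[.013,0,.01])
E
```

```text
0.04055072333972101 [ 0.30929859  0.71936585 -0.55881788]
d mm [-0.4  0.4 -1.5] 1.6 rv [-0.0005  0.0005  0.0007] deg 0.06
copper n 125 centre [0.554  0.2295 0.1136] len 0.0652 dir [ 0.9982  0.0247 -0.0555] yaw deg 1.42 pitch -3.18 normal [-0.058  0.118 -0.991]
```

Emit:
arm_command:
  targets:
    - [[0,0,0],[0,0.4,-1],0.7]
    - [[0,0,0],[0,0,-0.6],0.7]
    - [[0,0,0],[0,0,0],0.7]

```text
t: 18.55
eef_pos: [0.4324, 0.228, 0.3244]
ee_rot: [-3.141, -0.35, 0.012]
force: [-0.4, -0.1, -0.8]
width: 0.0403
```

```bash
python3 - <<'E'
from h import *
s=get_state();print(s["eef_pos"],s["width"],s["force"],s["moment"])
E
```

```text
[0.43235738 0.22795177 0.32439988] 0.04032096437817532 [-0.40208851 -0.06372613 -0.82806629] [-0.06774085  1.28017208 -0.01266961]
```

Emit:
arm_command:
  targets:
    - [[0,0,0],[0,0,-0.7],0.7]
    - [[0,0,0],[0,0,0],0.6]
    - [[0,0,0],[0,0,0],0.53]
    - [[0,0,0],[0,0,0],0.5]
    - [[0,0,0],[0,0,0],0.48]
    - [[0,0,0],[0,0,0],0.48]
    - [[0,0,0],[0,0,0],0.48]
    - [[0,0,0],[0,0,0],0.48]

```text
t: 19.35
eef_pos: [0.4324, 0.2279, 0.3237]
ee_rot: [-3.141, -0.35, 0.012]
force: [-0.0, -0.2, -0.4]
width: 0.0459
```

```bash
python3 - <<'E'
from cu import *
s=get_state();print(s["eef_pos"],s["width"],s["force"],s["moment"])
p,d,P,c=cloud("scene");j=s["eef_pos"]+R.from_euler('xyz',s["ee_rot"]).as_matrix()@JAW
cu(P,p,j+[.013,0,.01]);np.savez("scene12.npz",p=p,P=P)
cv2.imwrite("pics/scene12.png",cv2.resize(p[200:320,350:470,::-1],None,fx=5,fy=5,interpolation=cv2.INTER_CUBIC))
E
```

```text
[0.43237256 0.22789782 0.32368471] 0.04590813560313229 [-0.02425164 -0.15132241 -0.42237211] [-0.04111766  1.20141325 -0.01776543]
copper n 123 centre [0.554  0.2302 0.112 ] len 0.0661 dir [ 0.9984  0.0198 -0.0521] yaw deg 1.14 pitch -2.99 normal [ 0.055 -0.205  0.977]
```

View pics/scene12.png

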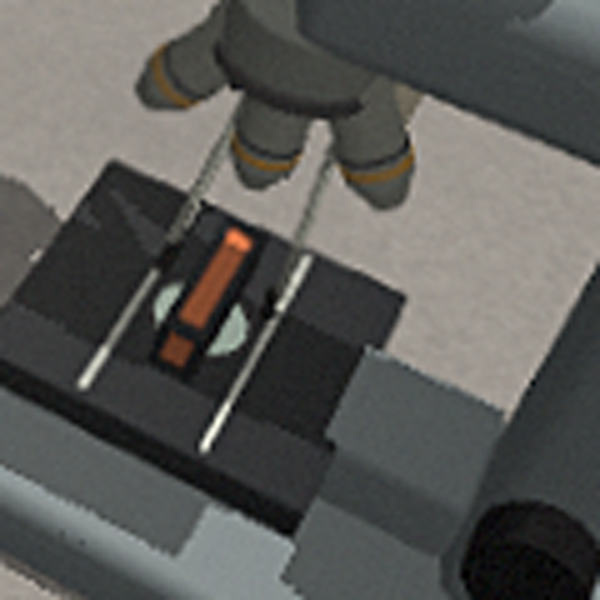

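The bar lies centred over the glass disc at (205,300), parallel between the guide lines, with the jaws open at (172,257) and (268,303). Raising clear, then out along −y.

Emit:
arm_command:
  targets:
    - [[0,0,0],[0,0,4],0.48]
    - [[0,0,0],[0,0,8],0.48]
    - [[0,0,0],[0,0,10],0.48]
    - [[0,0,0],[0,0,6],0.48]
    - [[0,0,0],[0,0,0],0.48]
    - [[0,0,0],[0,0,0],0.48]

```text
t: 20.0
eef_pos: [0.4323, 0.2279, 0.352]
ee_rot: [-3.14, -0.35, 0.012]
force: [-0.3, -0.4, -0.9]
width: 0.0456
```

```bash
python3 - <<'E'
from cu import *
s=get_state();print(s["eef_pos"],s["width"],s["force"])
p,d,P,c=cloud("scene");cu(P,p,[.55,.23,.11])
cv2.imwrite("pics/scene13.png",cv2.resize(p[200:320,350:470,::-1],None,fx=5,fy=5,interpolation=cv2.INTER_CUBIC))
E
```

```text
[0.43231003 0.22794359 0.35199941] 0.04555512852637282 [-0.33938303 -0.4162927  -0.90933756]
copper n 119 centre [0.5531 0.2301 0.1122] len 0.0671 dir [ 0.999   0.0234 -0.0378] yaw deg 1.34 pitch -2.17 normal [ 0.04  -0.095  0.995]
```

View pics/scene13.png

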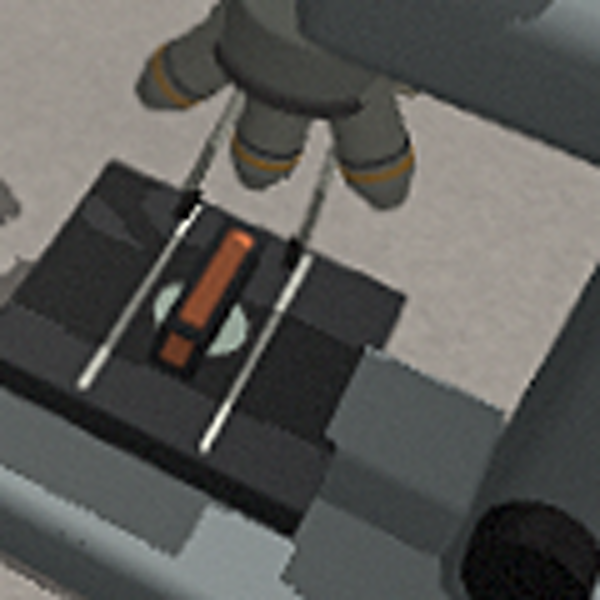

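The bar stayed put and the jaws at (188,205) and (297,250) are above its top. Moving out along −y.

Emit:
arm_command:
  targets:
    - [[0,0,0],[0,-10,0],0.48]
    - [[0,0,0],[0,-25,0],0.48]
    - [[0,0,0],[0,-35,0],0.48]
    - [[0,0,0],[0,-40,0],0.48]
    - [[0,0,0],[0,-40,0],0.48]
    - [[0,0,-0.02],[0,-40,0],0.48]
    - [[0,0,-0.03],[0,-40,0],0.48]
    - [[0,0,-0.03],[-5,-40,0],0.48]

```text
t: 20.85
eef_pos: [0.4266, -0.0441, 0.3515]
ee_rot: [-3.141, -0.35, -0.069]
force: [0.7, 0.2, -1.3]
width: 0.0453
```

```bash
python3 - <<'E'
from h import *
print(get_state()["width"]);goto([RET[0],RET[1],.345],RRET,9)
E
```

```text
0.04530477231731383
d mm [ -64.  -278.    -6.5] 285.3 rv [ 0.0003  0.0002 -0.1145] deg 6.56
per row [ -7.1 -30.9  -0.7] [ 0.      0.     -0.0127]
```

Emit:
arm_command:
  targets:
    - [[0,0,-0.014],[-8,-36,-1],0.48]
    - [[0,0,-0.014],[-8,-36,-1],0.48]
    - [[0,0,-0.014],[-8,-36,-1],0.48]
    - [[0,0,-0.014],[-8,-36,-1],0.48]
    - [[0,0,-0.014],[-8,-36,-1],0.48]
    - [[0,0,-0.014],[-8,-36,-1],0.48]
    - [[0,0,-0.015],[-8,-36,0],0.48]
    - [[0,0,-0.015],[-8,-20,0],0.48]

```text
t: 21.65
eef_pos: [0.3623, -0.3164, 0.3453]
ee_rot: [-3.141, -0.349, -0.184]
force: [0.2, -0.2, -0.9]
width: 0.0458
```

Emit:
arm_command:
  targets:
    - [[0,0,0],[0,0,0],0.49]

```text
t: 21.75
eef_pos: [0.362, -0.3163, 0.345]
ee_rot: [-3.141, -0.348, -0.186]
force: [-0.4, -0.3, -0.5]
width: 0.0453
```

```bash
python3 - <<'E'
from jm import *
s,T,t,L,V,m,P=meas("scene14")
print(s["eef_pos"],s["width"])
for sg in (-1,1):
    k=m&(np.sign(L[...,1])==sg)
    A=L[k]; d=A-A.mean(0); e=np.linalg.svd(d,full_matrices=False)[2][0]; e*=np.sign(e[2])
    h=np.array([e[0],0,e[2]]);h/=np.linalg.norm(h); pr=A@h
    print(sg,k.sum(),"axis ang",np.degrees(np.arctan2(e[0],e[2])).round(2),A.mean(0).round(4),"tip",pr.max().round(4))
goto(np.array(RET)+[0,0,.03],RRET)
E
```

```text
[ 0.36196709 -0.31627125  0.34503663] 0.04526501370033403
-1 93 axis ang 16.33 [ 0.0179 -0.0228  0.2198] tip 0.246
1 91 axis ang 15.42 [0.0179 0.0181 0.2196] tip 0.2469
d mm [  0.4  -6.8 -69.8] 70.1 rv [-0.0005 -0.0011  0.0018] deg 0.13
```

The tongs' pose in the hand matches the one at pick-up (15.9° vs 15.5°). Lowering into the stand.

Emit:
arm_command:
  targets:
    - [[0,0,0.002],[0.4,-5.8,-10],0.49]
    - [[0,0,0],[0,0,-20],0.49]
    - [[0,0,0],[0,0,-20],0.49]
    - [[0,0,0],[0,0,-15],0.49]
    - [[0,0,0],[0,0,-5],0.49]
    - [[0,0,0],[0,0,0],0.49]

```text
t: 22.4
eef_pos: [0.3637, -0.3194, 0.2747]
ee_rot: [-3.14, -0.348, -0.179]
force: [0.3, -0.0, -0.6]
width: 0.0449
```

```bash
python3 - <<'E'
from h import *
print(get_state()["force"]);goto(np.array(RET)+[0,0,.0],RRET)
E
```

```text
[ 0.26187308 -0.02132215 -0.59697681]
d mm [ -1.1  -2.7 -29.5] 29.7 rv [-0.0006 -0.0017 -0.0048] deg 0.29
```

Emit:
arm_command:
  targets:
    - [[-0.0005,-0.0015,-0.005],[-1.1,-2.7,-6],0.49]
    - [[0,0,0],[0,0,-6],0.49]
    - [[0,0,0],[0,0,0],0.49]

```text
t: 22.7
eef_pos: [0.3624, -0.3225, 0.2632]
ee_rot: [-3.141, -0.351, -0.185]
force: [-0.7, 0.7, -0.0]
width: 0.0448
```

```bash
python3 - <<'E'
from h import *
print(get_state()["force"]);goto(np.array(RET)+[0,0,.0],RRET)
E
```

```text
[-0.71816668  0.70111501 -0.04963323]
d mm [  0.2   0.4 -18. ] 18.0 rv [0.0002 0.0012 0.0017] deg 0.12
```

Emit:
arm_command:
  targets:
    - [[0,0.001,0.001],[0.2,0.4,-8],0.49]
    - [[0,0,0],[0,0,-6],0.49]
    - [[0,0,0],[0,0,-3],0.49]
    - [[0,0,0],[0,0,0],0.49]

```text
t: 23.1
eef_pos: [0.3627, -0.3221, 0.246]
ee_rot: [-3.141, -0.349, -0.184]
force: [-0.7, -1.0, -0.4]
width: 0.045
```

```bash
python3 - <<'E'
from h import *
s=get_state();print(s["force"],s["moment"]);goto(np.array(RET)+[0,0,.0],RRET)
E
```

```text
[-0.70939153 -0.99524129 -0.35279646] [0.18369994 1.19233538 0.01097512]
d mm [-0.1  0.  -0.8] 0.9 rv [ 0.0001 -0.0004  0.0005] deg 0.04
```

Emit:
arm_command:
  targets:
    - [[0,0,0],[0,0,-0.8],0.49]
    - [[0,0,0],[0,0,0],0.45]
    - [[0,0,0],[0,0,0],0.35]
    - [[0,0,0],[0,0,0],0.2]
    - [[0,0,0],[0,0,0],0]
    - [[0,0,0],[0,0,0],0]
    - [[0,0,0],[0,0,0],0]

```text
t: 23.8
eef_pos: [0.3629, -0.3222, 0.246]
ee_rot: [-3.141, -0.351, -0.184]
force: [0.1, -0.4, -0.5]
width: 0.0829
```

```bash
python3 - <<'E'
from h import *
s=get_state();print(s["width"],s["force"])
p,d,P,c=cloud("scene"); np.savez("scene15.npz",p=p,P=P)
cv2.imwrite("pics/scene15.png",cv2.resize(p[80:220,120:320,::-1],None,fx=4,fy=4,interpolation=cv2.INTER_CUBIC))
E
```

```text
0.08285161533553173 [ 0.12617521 -0.40781155 -0.48566268]
```

View pics/scene15.png

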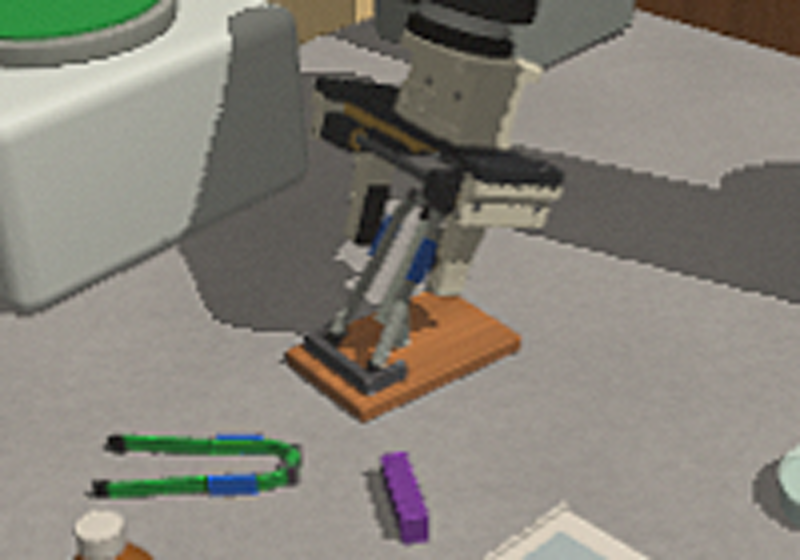

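The tongs are back, leaning as before (blue at (382,235) and (423,258), jaws in the pocket). Retreating straight up.

Emit:
arm_command:
  targets:
    - [[0,0,0],[0,0,5],0]
    - [[0,0,0],[0,0,15],0]
    - [[0,0,0],[0,0,30],0]
    - [[0,0,0],[0,0,40],0]
    - [[0,0,0],[0,0,40],0]
    - [[0,0,0],[10,20,30],0]
    - [[0,0,0],[10,30,0],0]
    - [[0,0,0],[0,0,0],0]

```text
t: 24.65
eef_pos: [0.3831, -0.2703, 0.4076]
ee_rot: [-3.141, -0.354, -0.182]
force: [-0.9, -1.0, -0.8]
width: 0.0877
```

```bash
python3 - <<'E'
from cu import *
s=get_state();print(s["eef_pos"],s["width"],s["force"])
for n in ("scene","top"):
    p,d,P,c=cloud(n); np.savez(n+"16.npz",p=p,P=P); P0=np.load(n+"0.npz")["P"];p0=np.load(n+"0.npz")["p"]
    cv2.imwrite(f"pics/{n}16.png",cv2.resize(p[...,::-1],None,fx=1.56,fy=1.56))
    if n=="scene": cu(P,p,[.55,.23,.11])
    for tag,(A,im) in (("0",(P0,p0)),("16",(P,p))):
        hsv=cv2.cvtColor(im,cv2.COLOR_RGB2HSV);H,S=hsv[...,0].astype(int),hsv[...,1].astype(int)
        b=(H>105)&(H<128)&(S>120)&(abs(A[...,0]-.42)<.03)&(abs(A[...,1]+.332)<.04)&(A[...,2]>.05)&(A[...,2]<.13)
        print(n,tag,"pads",[ (np.mean(A[b&((A[...,1]>-.332)==g)],0).round(4).tolist(),int((b&((A[...,1]>-.332)==g)).sum())) for g in (True,False)])
        k=(A[...,0]>.5)&(A[...,0]<.63)&(abs(A[...,1]+.007)<.02)&(A[...,2]>.027)&(A[...,2]<.037)
        print("   steel",np.mean(A[k],0).round(4))
E
```

```text
[ 0.38311876 -0.27027996  0.40756866] 0.08771269834682363 [-0.93873962 -0.96063757 -0.81940818]
copper n 119 centre [0.5541 0.2301 0.112 ] len 0.0654 dir [ 0.9985  0.0235 -0.0485] yaw deg 1.35 pitch -2.78 normal [ 0.051 -0.133  0.99 ]
scene 0 pads [([0.4231, -0.3101, 0.0946], 43), ([0.4195, -0.3536, 0.0987], 9)]
   steel [ 0.5725 -0.0069  0.0319]
scene 16 pads [([0.424, -0.3101, 0.0938], 44), ([0.4204, -0.3539, 0.0974], 8)]
   steel [ 0.5721 -0.0069  0.0318]
top 0 pads [([0.424, -0.3115, 0.0939], 26), ([0.4194, -0.3551, 0.0989], 8)]
   steel [ 0.5671 -0.0081  0.0319]
top 16 pads [([nan, nan, nan], 0), ([nan, nan, nan], 0)]
   steel [ 0.5672 -0.0082  0.0316]
  return _methods._mean(a, axis=axis, dtype=dtype,
  ret = um.true_divide(
```

View pics/scene16.png

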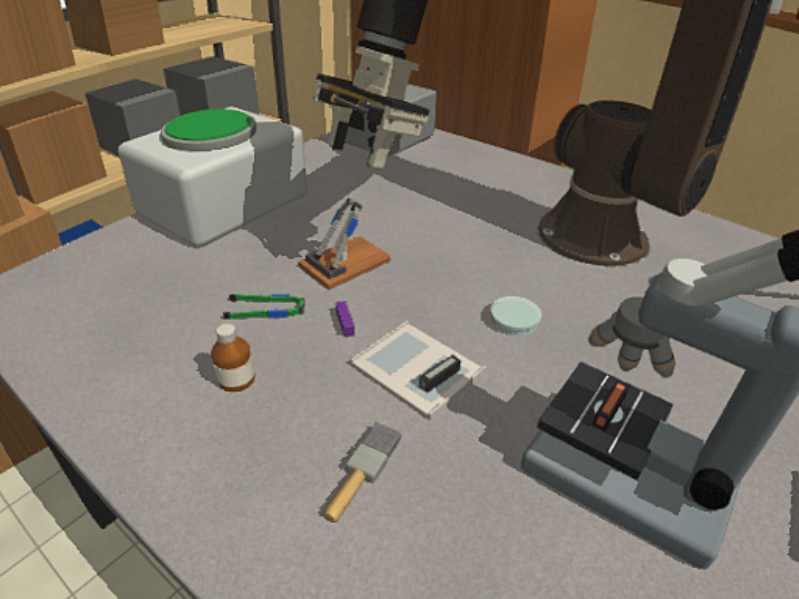

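View pics/top16.png

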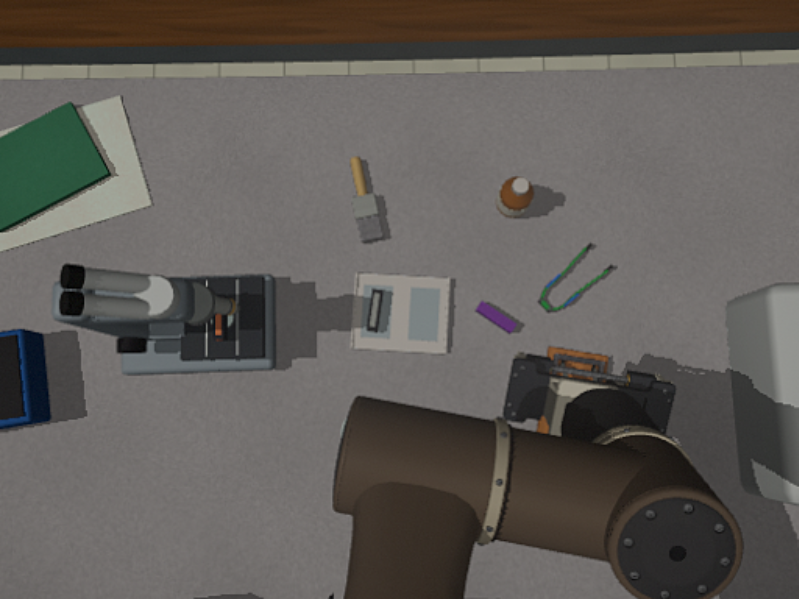

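The scene view shows the copper bar on the stage at (611,405), strip up between the lines. The tongs are in the stand at (340,240) and the steel bar, bottle, dish and brush are unmoved. In the top view the arm hides the tongs, so only the scene camera confirms them (pads within 1 mm of the start). Handing in.

```bash
python3 -c "
from station import *
print(get_state()['qd'].round(4)); print(job_done())"
```

```text
[-0.0275  0.0219  0.0036 -0.0043  0.0014  0.009 ]
the job is handed in; nothing more can be done
None
```

The copper specimen is lying strip up on the microscope stage, centred between the guide lines, and the tongs are back in their stand. I handed the job in at about 24.7 s.

- **Re-grip:** my first grip on the tongs, in line with them, ran the arm into its joint limits on the way to the tray. I put the tongs back and gripped them again with the tool leaning 20° and the tongs still at 35°. Then I picked up the bar, brought it in from the −y side under the objective, released it and put the tongs back.

- **Copper specimen:** the scene camera put its centre at about (0.554, 0.230) m against a stage centre of (0.553, 0.230) m. It is turned about 1°, and its top is at 0.112 m, as expected for lying flat. The camera also gave a pitch of about −3°, but the copper end face biases that fit and I do not read it as a real tilt.

- **Tongs and steel specimen:** the tongs' pads are within about 1.5 mm of where they started, and the steel specimen is within 0.5 mm.

- **Bystanders:** the bottle, dish and brush looked unmoved in the pictures; I did not measure them.

- **Not cross-checked:** the arm hid the tongs from the top camera, so only the scene camera confirms where they ended up. The arm still had slight residual joint motion (up to 0.03 rad/s) in the last reading before hand-in, clear of everything.

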